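# Load a matched pair of connecting rods onto the post fixture

## Robot

A 6-joint arm with a two-finger parallel gripper is mounted at the origin on the work surface. World frame = base frame: x ahead of the robot, y to its left, z up, the work surface at z = 0. Lengths are in m, angles in rad, forces in N, time in s.
With the tool pointing down it reaches from about 0.35 to 0.85 m from the base axis. Payload 8.1 kg.
Tool frame: the origin (TCP) lies midway between the tips of the shut fingers; the grasp point (between the pads) lies 19 mm behind it (arm.tcp_to_grasp is the distance from the TCP to the grasp point, in m); z points along the fingers, x is the direction in which the jaws open and shut, and the axes are right-handed (so a half turn about z gives the same grasp; the last joint's range is limited). The gripper opens to 85 mm and grips with 20 to 120 N. Pads are 22 mm wide; open, the fingers measure 114 mm over their backs; the gripper's body (76 mm by 85 mm) begins 54 mm behind the grasp point. The pads swing forward as they close: fully open they stand 13 mm farther back than shut.
Start: joints at [-1.375, 0.13, 1.488, -0, 1.523, -0.085], TCP at [0.166, -0.576, 0.231] pointing down, gripper open.
Joint ranges: [-2.96, 2.96], [-0.89, 2.26], [0.02, 2.5], [-1.34, 4.48], [0, 2.73], [-2.66, 2.66]. Speed limits (rad/s): [2.39, 2.39, 2.79, 3.14, 3.14, 3.14].

## Interface

Orientations are given as a 3x3 rotation matrix whose columns are the frame's x, y, z axes.
In Python, from bench import arm gives the robot as it stands. The module is installed in compiled form; this text tells all that it offers.
- The arm moves only by the tool move_arm, never from a script. Its argument "commands" is a list of rows, each an object with "translation": the shift along the world's x, y, z in cm, a list of three; "delta_rot": the turn, a rotation vector about the world's x, y, z in degrees, a list of three; "hand": the finger opening in cm, from 0 to 8.54. In form: [{"translation": [tx, ty, tz], "delta_rot": [wx, wy, wz], "hand": hand}, ...]. A call has exactly 8 rows; each row is the pose to reach, as a shift and turn from the pose commanded when the call began; what a row does not reach only later rows make up. A row lasts 1/12 s, in which the tool goes at most 41.7 mm and 7.16 degrees, less where a joint would pass 70% of its speed; a pose out of reach is approached as far as the arm can. A call with a gripper value outside its range is refused whole. The fingers move at their own pace and stop on an object; "newtons" is the grip in N (left out, the last holds). Time passes only in rows, so rows that repeat a pose let the fingers close, or fill a call up. It gives the time, the measured TCP pose, the force and the opening at its end, in the units of the state.
- arm.observe(): the state, without advancing time (a new reading comes with each control period).
- arm.grab_frame(name): name is "scene" or "top"; returns a dict with "frame" (480x640x3 uint8, blue, green, red), "K" (3x3 intrinsics, pixels), "k1" (the pictures are not rectified: a ray, as slopes to the right and down, at radius r is drawn at 1 + k1 r^2 times it, then the intrinsics apply), "world_to_cam" (4x4, takes a point from world to camera coordinates). Camera axes: x right, y down, z forward; pixel columns grow to the right and rows downward; lengths in m; the calibration is good to about 2 mm. A picture is of the moment at which its call begins. There is no depth.
- arm.sign_off(): hands the job in, once; it reports no verdict.
The state is a dict: "t": time; "qpos": joint angles; "dq": joint speeds; "effort": joint torques, N m; "position": TCP position; "eef_rot": TCP orientation; "ft_force": force on the tool from outside, world axes, zero at the start; "wrist_torque": the same for the moment, N m; "grip_width": opening from 0.0 (shut) to 1.0 (fully open).
Only numpy, scipy, OpenCV 4.12 (cv2) and the standard library are available. Lean on these libraries where they do the work, as an engineer would, in place of code of your own. Each camera call takes 0.05 s, during which the arm holds its last target.

## Task

Load the two connecting rods into the holding fixture, the blue-marked one first and the red-marked one on top of it. Lower each one level over the tall post by its big end, with its small end between the yellow fork cheeks, all the way down without letting it drop, and release the blue one there before you bring the red one. Leave the piston, the small brass-coloured piston pin, the bottle and the oil filter standing where they are.

Things in the scene. Friction and masses are not known exactly. Their poses are not given: they have to be found in the camera images.
- blue_grip (a point): blue-marked steel connecting rod (blue paint strip along the shank's top), flat on the bench at first, 179 mm long, 30 mm thick, 0.4 to 0.6 kg. Point: middle of the straight shank, 15 mm above the underside; shank 22 mm wide, 24 mm thick (3 to 27 mm above the underside), free length about 73 mm. x: along the rod to the small end, z up. Centre of mass 28 mm towards -x
- blue_bore (a point): centre of the blue rod's big-end bore, 15 mm above the underside, 72 mm from its grip point towards -x. Big end: ring 64 mm across, bolt lugs to 84 mm across y, through bore 44 mm, axis z
- blue_pin (a point): centre of the blue rod's small end (round, 34 mm across, 30 mm thick), 15 mm above the underside, 58 mm from its grip point towards +x
- red_grip (a point): red-marked steel connecting rod (red paint strip along the shank's top), flat on the bench at first, 179 mm long, 30 mm thick, 0.4 to 0.6 kg. Point: middle of the straight shank, 15 mm above the underside; shank 22 mm wide, 24 mm thick (3 to 27 mm above the underside), free length about 73 mm. x: along the rod to the small end, z up. Centre of mass 28 mm towards -x
- red_bore (a point): centre of the red rod's big-end bore, 15 mm above the underside, 72 mm from its grip point towards -x. Big end: ring 64 mm across, bolt lugs to 84 mm across y, through bore 44 mm, axis z
- red_pin (a point): centre of the red rod's small end (round, 34 mm across, 30 mm thick), 15 mm above the underside, 58 mm from its grip point towards +x
- fixture: holding fixture fixed to the bench: green base plate 215 x 110 x 15 mm (from -120 to +95 mm along x). Its origin is at bench level, straight below where a loaded rod's grip point comes; x runs from the post to the fork, z up. Loaded rods lie with their x along this x. Where it stands and how it is turned varies
- post_seat (a point): on the axis of the upright steel post, at the top of its dark seat collar (62 mm across, top 35 mm above the bench), 72 mm from the fixture's origin towards -x: the underside of the blue rod's big end comes to rest here, that of the red rod 30 mm higher. Post 40 mm in diameter (2 mm clear all round in the bore), 120 mm tall above the seat, last 12 mm tapered to 26 mm
- post_top (a point): centre of the post's top, 155 mm above the bench
- fork_seat (a point): centre of the top of the fork's rest block (35 mm above the bench), 58 mm from the fixture's origin towards +x: the underside of the small end rests here. Yellow cheeks on either side, 43 mm apart inside (34 mm small end), 30 mm long along x, with flared tops reaching 98 mm above the bench, 72 mm apart over the outside
- piston_mid (a point): bystander, loose: aluminium piston, 84 mm across, 70 mm tall; the point is half-way up its axis
- wristpin_mid (a point): bystander, loose: brass-coloured hollow piston pin standing on end close beside the red rod at first (about 72 mm sideways from its shank, near the big end), 24 mm across, 64 mm tall; the point is half-way up its axis
- bottle_mid (a point): bystander, loose: black bottle with yellow cap, 60 mm across, 160 mm tall; the point is half-way up its axis
- filter_mid (a point): bystander, loose: orange oil filter, 76 mm across, 92 mm tall; the point is half-way up its axis
Not all that is in view belongs to the job. Of the things shaped like the fixture, the green one is meant.

How it is judged:
On the way:
1. the blue rod lies fully down on the fixture, released, with the red rod still away from the post (horizontal distance between blue_bore and post_seat below 0.005 m and horizontal distance between blue_pin and fork_seat below 0.008 m and z of blue_bore in the frame of fixture between 0.046 and 0.053 m and angle between blue_grip's own z axis and vertical below 0.05 rad and contact force between the fingers and blue_rod below 0.3 N and linear speed of blue_rod below 0.02 m/s and horizontal distance between red_bore and post_seat above 0.06 m), for 0.2 s.
At the end, for the whole second after the job is handed in: Both rods are on the post, blue below and red directly on it, released and still: each bore centre within 5 mm of the post's axis and each small-end centre within 8 mm of the fork's (seen from above), each level within 0.05 rad, blue lying on the seats and red on blue (heights within +3 and -4 mm) (horizontal distance between each of blue_bore, red_bore and post_seat below 0.005 m and horizontal distance between each of blue_pin, red_pin and fork_seat below 0.008 m and z of blue_bore in the frame of fixture between 0.046 and 0.053 m and angle between each of blue_grip, red_grip's own z axis and vertical below 0.05 rad and z of red_bore in the frame of fixture between 0.076 and 0.083 m and contact force between the fingers and blue_rod below 0.3 N and contact force between the fingers and red_rod below 0.3 N and linear speed of each of blue_rod, red_rod below 0.02 m/s); the robot touches nothing.
It fails at once if the blue rod is let drop down the post (faster than 0.4 m/s on it) (horizontal distance between blue_bore and post_seat below 0.006 m and z of blue_bore in the frame of fixture below 0.15 m and linear speed of blue_rod above 0.4 m/s).
It fails at once if the blue rod is tipped more than 0.2 rad while on the post (horizontal distance between blue_bore and post_seat below 0.006 m and z of blue_bore in the frame of fixture below 0.15 m and angle between blue_grip's own z axis and vertical above 0.2 rad).
It fails at once if the red rod is let drop down the post (faster than 0.4 m/s on it) (horizontal distance between red_bore and post_seat below 0.006 m and z of red_bore in the frame of fixture below 0.15 m and linear speed of red_rod above 0.4 m/s).
It fails at once if the red rod is tipped more than 0.2 rad while on the post (horizontal distance between red_bore and post_seat below 0.006 m and z of red_bore in the frame of fixture below 0.15 m and angle between red_grip's own z axis and vertical above 0.2 rad).
It fails at once if the piston, the piston pin, the bottle or the filter is pushed more than 20 mm or tipped more than 0.3 rad (distance of any of wristpin_mid, piston_mid, bottle_mid, filter_mid from where it was at the start of the episode above 0.02 m or angle between any of wristpin_mid, piston_mid, bottle_mid, filter_mid's own z axis and vertical above 0.3 rad).
It also fails if it takes over 72 s, if anything falls off the work surface, if the arm or the gripper's body presses on something with over 40 N, if the wrist force passes 120 N, or if a joint passes its speed limit or range.

## Working session

There is one attempt and no reset: what is moved stays moved. The work goes in short steps, Python scripts to look and compute and a tool call to move; the robot and the scene stay as the last step left them, time stands still between calls to the robot, and variables do not carry over. Pictures are saved under pics/ and viewed, and the job is handed in when it is done.

Besides the shell and the picture viewer there is one more tool, called after "Request:" by a JSON object that holds its "fn" and its "kwargs". move_arm: Moves the arm, as the interface text tells. Its arguments: {"type":"object","properties":{"commands":{"type":"array"},"newtons":{"type":"number"}},"required":["commands"]}

```bash
mkdir -p pics; cat > h.py <<'E'
import numpy as np, cv2, pickle
from bench import arm
def grab(n,tag):
    f=arm.grab_frame(n); pickle.dump(f,open(f'pics/{n}_{tag}.pkl','wb')); cv2.imwrite(f'pics/{n}_{tag}.png',f['frame']); return f
def load(n,tag): return pickle.load(open(f'pics/{n}_{tag}.pkl','rb'))
def ray(f,px):
    K=np.array(f['K'],float);k=float(f['k1'])
    d=cv2.undistortPoints(np.array([[px]],float),K,np.array([k,0,0,0,0.]))[0,0]
    T=np.array(f['world_to_cam']);R=T[:3,:3];t=T[:3,3]
    return -R.T@t, R.T@np.array([d[0],d[1],1.])
def onz(f,px,z):
    o,d=ray(f,px);return o+d*(z-o[2])/d[2]
def proj(f,P):
    P=np.atleast_2d(np.array(P,float));T=np.array(f['world_to_cam'])
    r,_=cv2.Rodrigues(T[:3,:3]);
    return cv2.projectPoints(P,r,T[:3,3],np.array(f['K'],float),np.array([float(f['k1']),0,0,0,0.]))[0][:,0]
def tri(a,pa,b,pb):
    o1,d1=ray(a,pa);o2,d2=ray(b,pb);s=np.linalg.lstsq(np.c_[d1,-d2],o2-o1,rcond=None)[0]
    p=o1+d1*s[0];q=o2+d2*s[1];return (p+q)/2,np.linalg.norm(p-q)
E
python3 - <<'E'
from h import *
for n in("scene","top"):
    f=grab(n,"0");T=np.array(f['world_to_cam']);print(n,f['k1'],np.array(f['K']).round(1).tolist(),(-T[:3,:3].T@T[:3,3]).round(3),T[:3,:3].round(2).tolist())
print(arm.observe(),arm.tcp_to_grasp)
E
```

```text
scene 0.04639746612469034 [[551.8, 0.0, 311.1], [0.0, 551.8, 245.9], [0.0, 0.0, 1.0]] [1.025 0.883 0.938] [[-0.86, 0.51, -0.01], [0.32, 0.54, -0.78], [-0.39, -0.67, -0.63]]
top 0.020374214816570205 [[522.3, 0.0, 319.3], [0.0, 522.3, 242.4], [0.0, 0.0, 1.0]] [ 0.283 -0.026  1.309] [[-0.01, -1.0, -0.02], [-0.98, 0.02, -0.19], [0.19, 0.02, -0.98]]
{'t': 0.1, 'qpos': array([-1.37539213e+00,  1.31075601e-01,  1.48920994e+00,  4.06614779e-07,
        1.52299808e+00, -8.54095817e-02]), 'dq': array([-0.0005691 , -0.00027051, -0.00371183,  0.00014306,  0.00022385,
       -0.00199448]), 'effort': array([ 4.06412428e-04, -5.70953393e+01, -5.01940763e+01, -2.73557953e-04,
        8.19682115e-03,  1.81560017e-05]), 'position': array([ 0.16619934, -0.57599165,  0.2303336 ]), 'eef_rot': array([[ 2.77137351e-01, -9.60830256e-01, -3.27926317e-04],
       [-9.60828835e-01, -2.77137507e-01,  1.65887266e-03],
       [-1.68477573e-03, -1.44654514e-04, -9.99998570e-01]]), 'ft_force': array([-0.02753972, -0.09555985, -0.34703088]), 'wrist_torque': array([0.05659206, 0.08996889, 0.01416448]), 'grip_width': 1.001689330298367} 0.0187
```

View pics/scene_0.png

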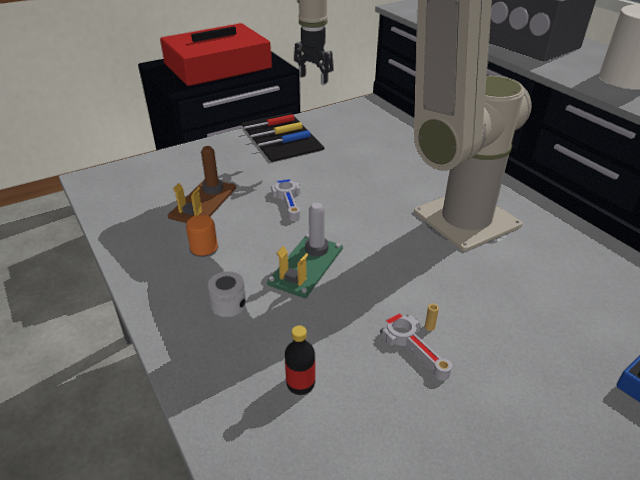

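View pics/top_0.png

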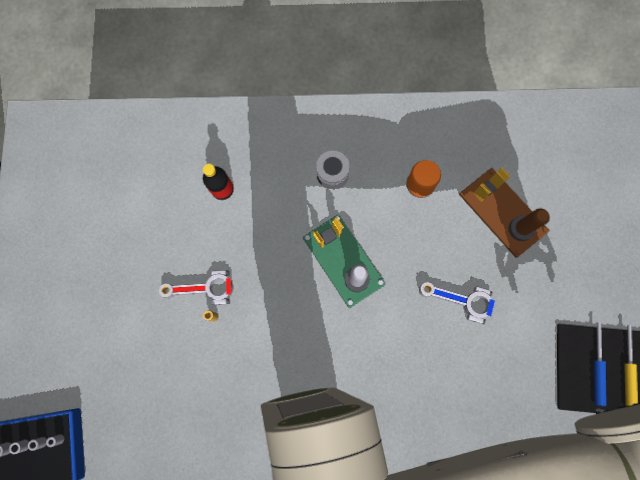

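Top view: blue rod at (458,297), red rod at (195,288), green fixture at (343,262). A brown look-alike fixture stands at (505,212) and blue and red screwdrivers at (600,370) and beyond, which are not wanted. I'll check this in close crops.

```bash
python3 - <<'E'
from h import *
s=load('scene','0')['frame'];t=load('top','0')['frame']
def c(im,x,y,w,h,k): return cv2.resize(im[y:y+h,x:x+w],None,fx=k,fy=k,interpolation=cv2.INTER_CUBIC)
a=np.vstack([np.hstack([c(t,410,260,100,75,4),c(t,150,260,100,75,4)]),np.hstack([c(t,295,205,100,75,4),c(t,295,240,100,75,4)])])
b=np.vstack([np.hstack([c(s,255,165,80,60,5),c(s,375,305,80,75,5)[:300]]),np.hstack([c(s,265,195,80,60,5),c(s,265,240,80,60,5)])])
cv2.imwrite('pics/c1.png',a);cv2.imwrite('pics/c2.png',b)
E
```

```text
(no output)
```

View pics/c1.png

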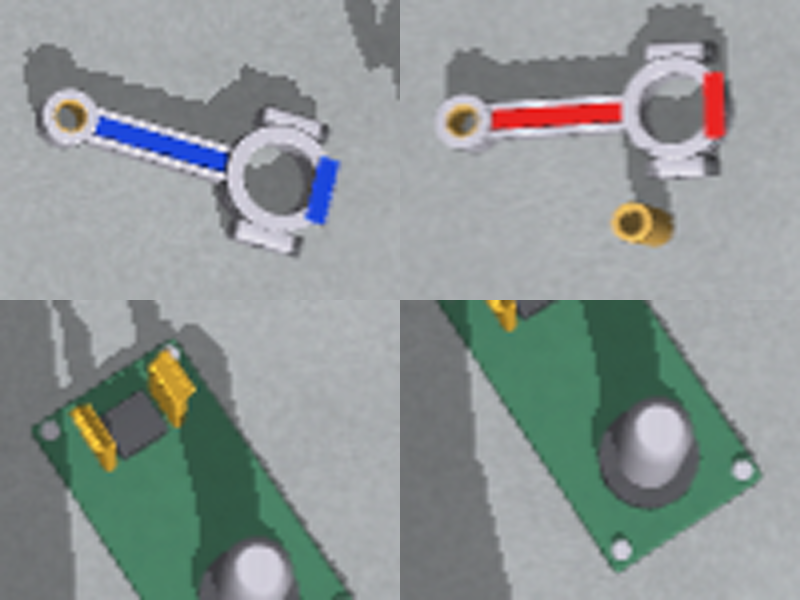

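View pics/c2.png

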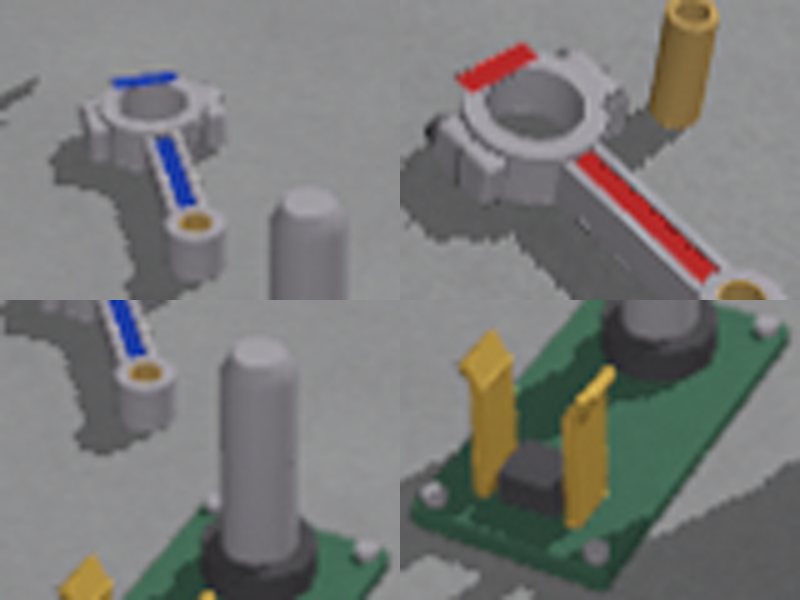

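```bash
cat > meas.py <<'E'
from h import *
def comps(m,minA=15):
    n,l,st,c=cv2.connectedComponentsWithStats(m.astype(np.uint8));return sorted([(st[i,4],c[i],l==i) for i in range(1,n) if st[i,4]>=minA],key=lambda a:-a[0])
def hsv(im): return cv2.split(cv2.cvtColor(im,cv2.COLOR_BGR2HSV).astype(int))
def col(im,name):
    h,s,v=hsv(im)
    return {'blue':(h>105)&(h<130)&(s>150)&(v>110),'red':((h<6)|(h>174))&(s>180)&(v>130),'yellow':(h>15)&(h<28)&(s>140)&(v>90),'green':(h>65)&(h<95)&(s>80),'dark':v<80}[name]
E
python3 - <<'E'
from meas import *
a=load('top','0');b=load('scene','0')
box={'blue':((400,260,510,340),(260,170,320,230)),'red':((150,260,250,340),(375,300,460,385))}
for c in box:
  r=[]
  for f,bx in zip((a,b),box[c]):
    m=col(f['frame'],c);k=np.zeros_like(m);x0,y0,x1,y1=bx;k[y0:y1,x0:x1]=1
    r.append(comps(m&k))
  for i in range(2):
    print(c,r[0][i][:2],r[1][i][:2],[x.round(4) for x in map(np.array,tri(a,r[0][i][1],b,r[1][i][1]))])
  # axis from strip pixels on z=.027 top
  for f,rr in((a,r[0]),(b,r[1])):
    ys,xs=np.nonzero(rr[0][2]);P=np.array([onz(f,(x,y),.0275)[:2] for x,y in zip(xs,ys)])
    m=P.mean(0);u=np.linalg.svd(P-m)[2][0]; s=(P-m)@u
    q=onz(f,rr[1][1],.03)[:2]
    if (q-m)@u>0:u=-u;s=-s
    print('  axis',m.round(4),u.round(4),np.degrees(np.arctan2(u[1],u[0])).round(2),s.min().round(4),s.max().round(4),'cap',((q-m)@u).round(4),((q-m)@np.array([-u[1],u[0]])).round(4))
for f,bx in((a,(295,205,395,315)),(b,(262,225,350,300))):
    m=col(f['frame'],'green');k=np.zeros_like(m);x0,y0,x1,y1=bx;k[y0:y1,x0:x1]=1
    cs=comps(m&k);ys=np.nonzero(np.any([q[2] for q in cs],0));pts=np.c_[ys[1],ys[0]].astype(np.float32)
    W=np.array([onz(f,p,.015)[:2] for p in pts],np.float32)
    R=cv2.minAreaRect(W);print(R,cv2.boxPoints(R).round(4).tolist())
E
```

```text
blue (np.int32(159), array([450.06918239, 295.62893082])) (np.int32(39), array([289.66666667, 199.15384615])) [array([ 0.4005, -0.3165,  0.0203]), np.float64(0.0008)]
blue (np.int32(79), array([489.98734177, 307.17721519])) (np.int32(16), array([283.75  , 180.5625])) [array([ 0.3706, -0.4094,  0.0247]), np.float64(0.0001)]
  axis [ 0.3995 -0.3146] [0.2977 0.9546] 72.68 -0.0393 0.04 cap -0.0978 0.0001
  axis [ 0.4056 -0.3075] [0.302  0.9533] 72.42 -0.0335 0.0317 cap -0.0993 0.0013
red (np.int32(137), array([188.35766423, 288.52554745])) (np.int32(109), array([423.88990826, 347.73394495])) [array([0.4268, 0.3284, 0.0222]), np.float64(0.0012)]
red (np.int32(66), array([228.28787879, 285.48484848])) (np.int32(45), array([394.17777778, 318.06666667])) [array([0.4318, 0.229 , 0.0261]), np.float64(0.0006)]
  axis [0.4257 0.3273] [-0.0578  0.9983] 93.31 -0.0388 0.0381 cap -0.0995 -0.0
  axis [0.4308 0.331 ] [-0.0487  0.9988] 92.79 -0.0384 0.0374 cap -0.099 0.0015
((0.49297329783439636, -0.05706661939620972), (0.21337668597698212, 0.10855414718389511), 32.312252044677734) [[0.37380000948905945, -0.0681999996304512], [0.4318000078201294, -0.1599999964237213], [0.6122000217437744, -0.045899998396635056], [0.554099977016449, 0.04580000042915344]]
((0.5029080510139465, -0.04555145651102066), (0.21925729513168335, 0.11034651100635529), 32.263179779052734) [[0.3808000087738037, -0.05739999935030937], [0.43970000743865967, -0.15070000290870667], [0.6251000165939331, -0.03370000049471855], [0.5662000179290771, 0.05959999933838844]]
```

Request:
{"fn": "move_arm", "kwargs": {"commands": [{"translation": [2.9, 3.3, -0.3], "delta_rot": [0, 0, 7], "hand": 5}, {"translation": [5.8, 6.5, -0.6], "delta_rot": [0, 0, 14], "hand": 5}, {"translation": [8.8, 9.8, -0.9], "delta_rot": [0, 0, 21], "hand": 5}, {"translation": [11.7, 13, -1.2], "delta_rot": [0, 0, 28], "hand": 5}, {"translation": [14.6, 16.3, -1.5], "delta_rot": [0, 0, 35], "hand": 5}, {"translation": [17.5, 19.5, -1.8], "delta_rot": [0, 0, 42], "hand": 5}, {"translation": [20.5, 22.8, -2.1], "delta_rot": [0, 0, 49], "hand": 5}, {"translation": [23.4, 26.1, -2.5], "delta_rot": [0, 0, 56], "hand": 5}]}}

```text
t: 0.77
position: [0.3892, -0.3272, 0.2076]
eef_rot: [[0.953, -0.302, -0.0], [-0.302, -0.953, 0.0], [-0.0, -0.0, -1.0]]
ft_force: [0.8, -0.4, 0.1]
grip_width: 0.587
```

```bash
python3 - <<'E'
from h import *
o=arm.observe();a=grab('top','1');b=grab('scene','1');o=arm.observe();print(o['t'],o['position'],np.degrees(np.arctan2(o['eef_rot'][1,0],o['eef_rot'][0,0])),o['grip_width'])
p=o['position']
print(proj(a,p),proj(b,p))
xx=proj(a,p)[0];yy=proj(b,p)[0]
def c(f,q,w,h,k):
    x,y=(q-[w/2,h/2]).astype(int);im=f['frame'].copy();im=cv2.resize(im[y:y+h,x:x+w],None,fx=k,fy=k,interpolation=cv2.INTER_CUBIC)
    cv2.circle(im,tuple(((q-[x,y]+.5)*k).astype(int)),4,(0,255,0),1);return im
cv2.imwrite('pics/c3.png',np.hstack([c(a,xx,80,100,5),c(b,yy,80,100,5)]))
E
```

```text
0.8667 [ 0.39135467 -0.32399895  0.20680438] -17.28392541782128 0.5847999417218673
[[473.81394874 291.4516481 ]] [[289.19385263 140.472305  ]]
```

View pics/c3.png

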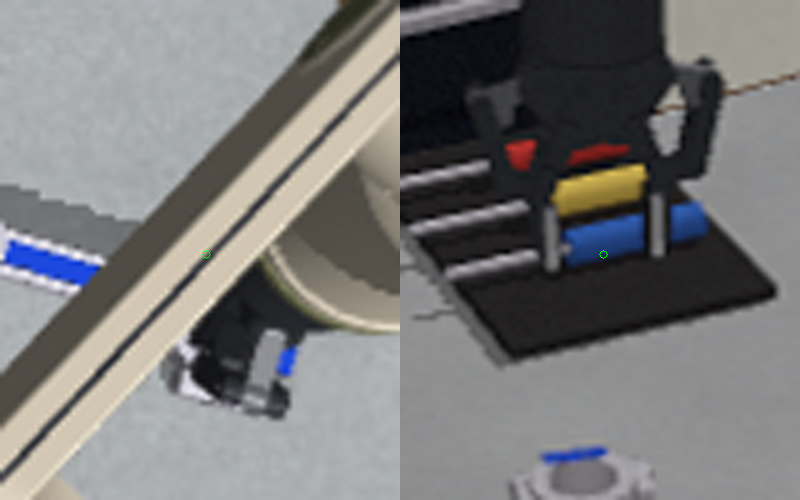

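Request:
{"fn": "move_arm", "kwargs": {"commands": [{"translation": [0, 0, -2], "delta_rot": [0, 0, 0.3], "hand": 5}, {"translation": [0, 0, -4], "delta_rot": [0, 0, 0.3], "hand": 5}, {"translation": [0, 0, -6], "delta_rot": [0, 0, 0.3], "hand": 5}, {"translation": [0, 0, -8], "delta_rot": [0, 0, 0.3], "hand": 5}, {"translation": [0, 0, -10], "delta_rot": [0, 0, 0.3], "hand": 5}, {"translation": [0, 0, -12], "delta_rot": [0, 0, 0.3], "hand": 5}, {"translation": [0, 0, -13.5], "delta_rot": [0, 0, 0.3], "hand": 5}, {"translation": [0, 0, -14], "delta_rot": [0, 0, 0.3], "hand": 5}]}}

```text
t: 1.53
position: [0.3863, -0.3278, 0.0646]
eef_rot: [[0.953, -0.304, -0.004], [-0.304, -0.953, 0.003], [-0.004, -0.002, -1.0]]
ft_force: [-0.7, 0.8, -1.2]
grip_width: 0.585
```

```bash
python3 - <<'E'
from h import *
b=grab('scene','2');o=arm.observe();print(o['t'],o['position'],np.degrees(np.arctan2(o['eef_rot'][1,0],o['eef_rot'][0,0])),o['grip_width'])
p=o['position'];yy=proj(b,p)[0];print(yy)
def c(f,q,w,h,k):
    x,y=(q-[w/2,h/2]).astype(int);im=f['frame'].copy();im=cv2.resize(im[y:y+h,x:x+w],None,fx=k,fy=k,interpolation=cv2.INTER_CUBIC)
    cv2.circle(im,tuple(((q-[x,y]+.5)*k).astype(int)),4,(0,255,0),1);return im
cv2.imwrite('pics/c4.png',c(b,yy,100,75,8))
E
```

```text
1.5833 [ 0.38647833 -0.32786048  0.0649412 ] -17.67882665795348 0.5859965157377232
[291.63328732 183.19586545]
```

View pics/c4.png

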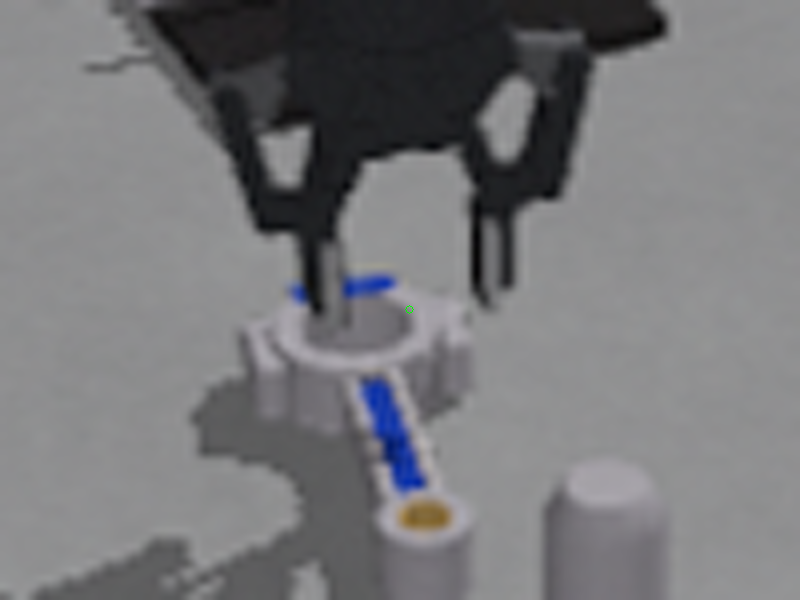

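Request:
{"fn": "move_arm", "kwargs": {"commands": [{"translation": [0.7, 0.7, 0], "delta_rot": [0, 0, 0.2], "hand": 5}, {"translation": [1.35, 1.3, 0], "delta_rot": [0, 0, 0.2], "hand": 5}, {"translation": [1.35, 1.3, 0], "delta_rot": [0, 0, 0.2], "hand": 5}, {"translation": [1.35, 1.3, -1.5], "delta_rot": [0, 0, 0.2], "hand": 5}, {"translation": [1.35, 1.3, -3], "delta_rot": [0, 0, 0.2], "hand": 5}, {"translation": [1.35, 1.3, -3.5], "delta_rot": [0, 0, 0.2], "hand": 5}, {"translation": [1.35, 1.3, -3.5], "delta_rot": [0, 0, 0.2], "hand": 5}, {"translation": [1.35, 1.3, -3.5], "delta_rot": [0, 0, 0.2], "hand": 5}]}}

```text
t: 2.25
position: [0.4022, -0.3161, 0.0335]
eef_rot: [[0.954, -0.299, 0.0], [-0.299, -0.954, -0.0], [0.0, 0.0, -1.0]]
ft_force: [0.0, -0.1, 0.5]
grip_width: 0.585
```

```bash
cat > v.py <<'E'
from h import *
import sys
def view(tag,n,w=100,h=75,k=8,at=None,dv=(0,0)):
    b=grab(n,tag);o=arm.observe();p=o['position'] if at is None else at
    print(round(o['t'],2),o['position'].round(4),'az',np.degrees(np.arctan2(o['eef_rot'][1,0],o['eef_rot'][0,0])).round(2),'z',o['eef_rot'][:,2].round(4),round(o['grip_width'],3),o['ft_force'].round(1),o['wrist_torque'].round(2))
    q=proj(b,p)[0]+dv;x,y=(q-[w/2,h/2]).astype(int);x=min(max(x,0),640-w);y=min(max(y,0),480-h);print('crop origin',x,y,'pt',q.round(1))
    im=cv2.resize(b['frame'][y:y+h,x:x+w],None,fx=k,fy=k,interpolation=cv2.INTER_CUBIC)
    cv2.circle(im,tuple(((q-[x,y]+.5)*k).astype(int)),4,(0,255,0),1);cv2.imwrite(f'pics/c_{n}_{tag}.png',im)
E
python3 -c "
from v import *
view('3','scene')"
```

```text
2.3 [ 0.4024 -0.3164  0.0339] az -17.4 z [ 9.e-04 -9.e-04 -1.e+00] 0.585 [-0.3  0.4  0.4] [-0.04 -0.02 -0.03]
crop origin 239 158 pt [289.1 195.5]
```

View pics/c_scene_3.png

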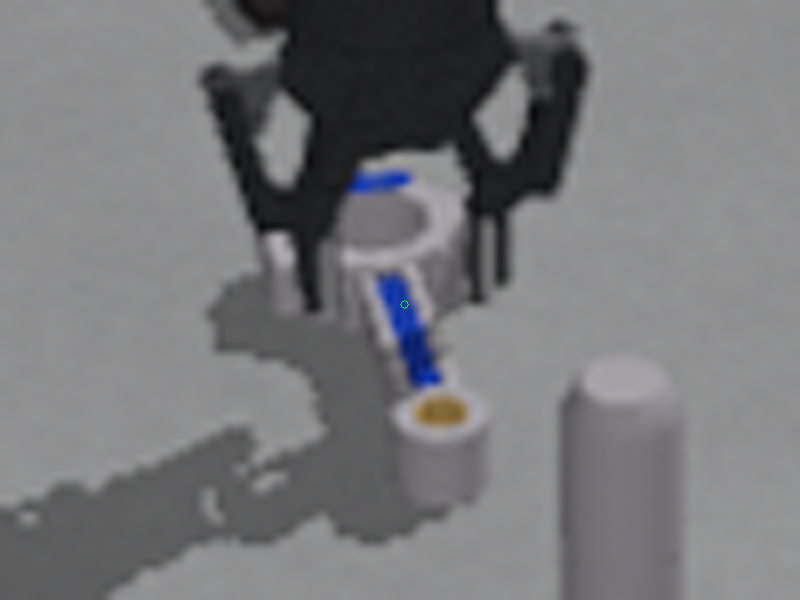

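Request:
{"fn": "move_arm", "kwargs": {"commands": [{"translation": [-0.2, 0.1, -1.2], "delta_rot": [0, 0, 0], "hand": 5}, {"translation": [-0.2, 0.1, -2.2], "delta_rot": [0, 0, 0], "hand": 5}, {"translation": [-0.2, 0.1, -2.8], "delta_rot": [0, 0, 0], "hand": 5}, {"translation": [-0.2, 0.1, -2.8], "delta_rot": [0, 0, 0], "hand": 5}, {"translation": [-0.2, 0.1, -2.8], "delta_rot": [0, 0, 0], "hand": 3}, {"translation": [-0.2, 0.1, -2.8], "delta_rot": [0, 0, 0], "hand": 1.5}, {"translation": [-0.2, 0.1, -2.8], "delta_rot": [0, 0, 0], "hand": 1.5}, {"translation": [-0.2, 0.1, -2.8], "delta_rot": [0, 0, 0], "hand": 1.5}], "newtons": 100}}

```text
t: 2.97
position: [0.4002, -0.3153, 0.0055]
eef_rot: [[0.954, -0.299, 0.001], [-0.299, -0.954, -0.001], [0.001, 0.0, -1.0]]
ft_force: [-0.1, 0.1, 2.5]
grip_width: 0.236
```

```bash
python3 -c "
from v import *
view('4','scene')"
```

```text
3.02 [ 0.4002 -0.3153  0.0055] az -17.41 z [ 7.e-04 -6.e-04 -1.e+00] 0.236 [0.5 1.3 3.2] [0.2  0.14 0.02]
crop origin 240 165 pt [290.2 203.5]
```

View pics/c_scene_4.png

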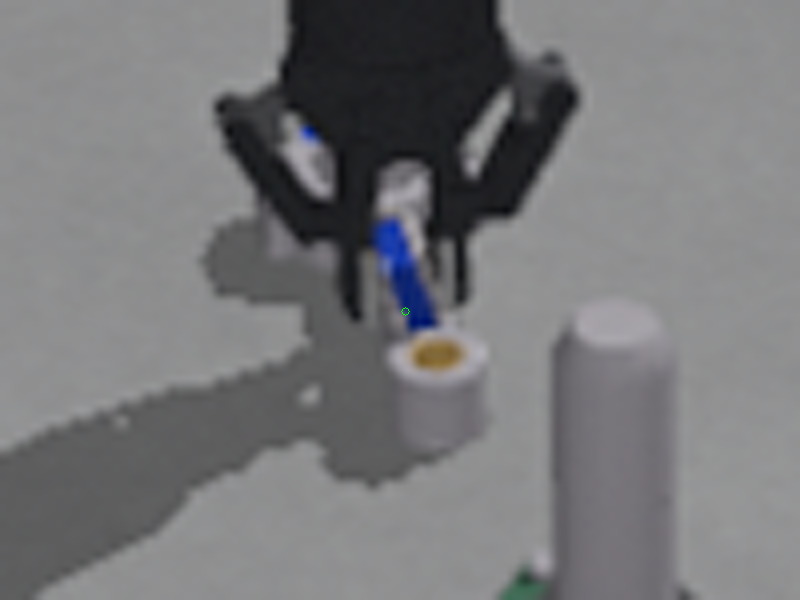

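Request:
{"fn": "move_arm", "kwargs": {"commands": [{"translation": [0, 0, 0.5], "delta_rot": [0, 0, 0], "hand": 1.5}, {"translation": [0, 0, 2], "delta_rot": [0, 0, 0], "hand": 1.5}, {"translation": [0, 0, 5], "delta_rot": [0, 0, 0], "hand": 1.5}, {"translation": [0, 0, 8.5], "delta_rot": [0, 0, 0], "hand": 1.5}, {"translation": [0, 0, 12], "delta_rot": [0, 0, 0], "hand": 1.5}, {"translation": [0, 0, 15.5], "delta_rot": [0, 0, 0], "hand": 1.5}, {"translation": [0, 0, 18], "delta_rot": [0, 0, 0], "hand": 1.5}, {"translation": [0, 0, 19], "delta_rot": [0, 0, 0], "hand": 1.5}]}}

```text
t: 3.68
position: [0.4011, -0.3163, 0.1996]
eef_rot: [[0.954, -0.299, 0.004], [-0.299, -0.954, -0.004], [0.006, 0.003, -1.0]]
ft_force: [0.6, -0.6, -2.8]
grip_width: 0.234
```

```bash
python3 -c "
from v import *
view('5','scene')
from meas import *
a=load('top','0');b=load('scene','0')
# post top: bright disc in top image; and in scene
for f,bx in((a,(340,255,375,295)),(b,(305,198,330,220))):
    x0,y0,x1,y1=bx;g=cv2.cvtColor(f['frame'],cv2.COLOR_BGR2GRAY)[y0:y1,x0:x1];print(g.max());
    for th in (190,200,205,210,215):
        cs=comps(g>th,5);print(th,[(c[0],(c[1]+[x0,y0]).round(1)) for c in cs[:2]])
"
```

```text
3.73 [ 0.4013 -0.3164  0.1995] az -17.41 z [ 0.0047 -0.0046 -1.    ] 0.236 [ 1.1 -0.2 -2.6] [ 0.06 -0.07  0.03]
crop origin 237 107 pt [287.4 144.9]
212
190 [(np.int32(110), array([359.6, 272.5]))]
200 [(np.int32(98), array([359.6, 272.2]))]
205 [(np.int32(89), array([359.3, 272. ]))]
210 [(np.int32(6), array([356. , 271.5]))]
215 []
165
190 []
200 []
205 []
210 []
215 []
```

View pics/c_scene_5.png

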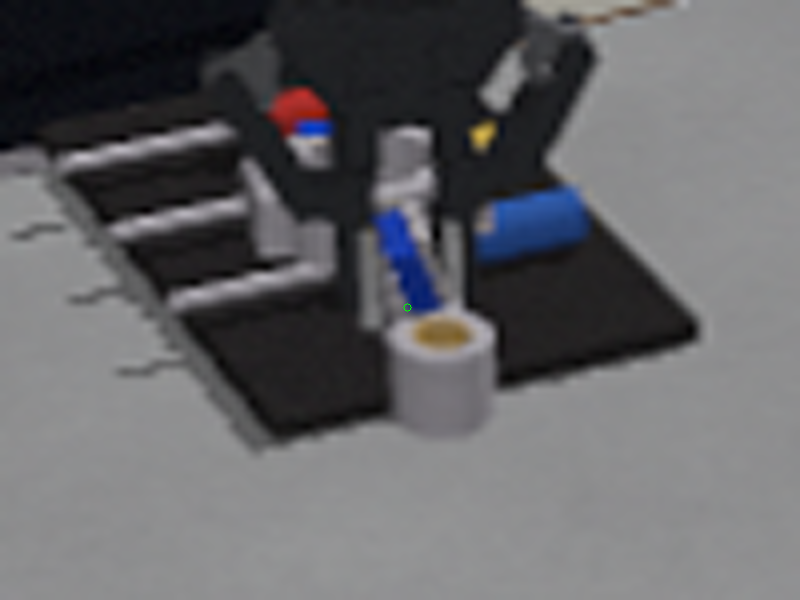

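```bash
python3 -c "
from v import *
u=np.array([.299,.954,0])
# measured brass pixel rel. crop -> full
m4=np.array([240,165])+np.array([438,353])/8-.5; m5=np.array([237,107])+np.array([442,332])/8-.5
b=load('scene','5')
for p,m in((np.array([.4002,-.3153,.0055]),m4),(np.array([.4012,-.3164,.1995]),m5)):
  for d in(.050,.058,.066):
    for zz in (0.0245,0.030,.0355): print(d,zz,(proj(b,p+u*d+[0,0,zz-.0055])[0]-m).round(1),end=' ')
  print()
"
```

```text
0.05 0.0245 [-0.8 -0.9] 0.05 0.03 [-0.8 -2.5] 0.05 0.0355 [-0.9 -4.1] 0.058 0.0245 [-0.2  0.6] 0.058 0.03 [-0.3 -1. ] 0.058 0.0355 [-0.3 -2.5] 0.066 0.0245 [0.3 2.2] 0.066 0.03 [0.3 0.6] 0.066 0.0355 [ 0.2 -1. ] 
0.05 0.0245 [-0.9 -0.5] 0.05 0.03 [-0.9 -2.4] 0.05 0.0355 [-1.  -4.2] 0.058 0.0245 [-0.3  0.9] 0.058 0.03 [-0.3 -0.9] 0.058 0.0355 [-0.4 -2.8] 0.066 0.0245 [0.3 2.4] 0.066 0.03 [0.3 0.5] 0.066 0.0355 [ 0.2 -1.3]
```

```bash
python3 -c "
from meas import *
a=load('top','0');b=load('scene','0')
print('post top',onz(a,(359.4,272.1),.155))
s2=np.array([265,195])+np.array([262,348-300])/5-.5  # scene crop post top (approx)
print('scene px',s2,onz(b,s2,.155),tri(a,(359.4,272.1),b,s2))
# plate centre/axis from top at z .015
c=np.array([.4930,-.0571]);u=np.array([np.cos(np.radians(32.3)),np.sin(np.radians(32.3))])
o=c+u*.0125;print('plate->origin',o,'post',o-u*.072,'fork',o+u*.058)
# yellow cheeks in both
for f,bx in((a,(310,212,350,255)),(b,(270,240,312,292))):
    m=col(f['frame'],'yellow');k=np.zeros_like(m);x0,y0,x1,y1=bx;k[y0:y1,x0:x1]=1
    for q in comps(m&k)[:2]: 
        ys,xs=np.nonzero(q[2]);print(q[0],q[1].round(1),xs.min(),xs.max(),ys.min(),ys.max())
# screws white corners in top & scene
for f,bx in((a,(300,205,390,312)),):
    h,s,v=hsv(f['frame']);m=(s<50)&(v>150);x0,y0,x1,y1=bx;k=np.zeros_like(m);k[y0:y1,x0:x1]=1
    g=cv2.erode(cv2.morphologyEx(col(f['frame'],'green').astype(np.uint8),cv2.MORPH_CLOSE,np.ones((9,9))),np.ones((3,3)))
    for q in comps(m&k&(g>0),3): print('screw',q[0],q[1].round(1),onz(f,q[1],.018).round(4))
"
```

```text
post top [ 0.44274181 -0.08882425  0.155     ]
scene px [316.9 204.1] [ 0.44493838 -0.08662472  0.155     ] (array([ 0.44321627, -0.08907395,  0.15288403]), np.float64(0.00044714560342830345))
plate->origin [ 0.50356577 -0.0504206 ] post [ 0.44270692 -0.08889396] fork [ 0.55259096 -0.01942816]
130 [337.1 226.3] 332 343 218 236
90 [318.5 238.5] 313 323 231 247
216 [282.7 261.5] 277 287 247 278
209 [301.7 269.4] 298 307 253 284
screw 20 [349.9 302. ] [ 0.3877 -0.071   0.018 ]
screw 17 [379.9 282.3] [ 0.4355 -0.1463  0.018 ]
```

Request:
{"fn": "move_arm", "kwargs": {"commands": [{"translation": [1, 2.6, 0], "delta_rot": [0, 0, -4], "hand": 1.5}, {"translation": [2.3, 6, 0], "delta_rot": [0, 0, -9], "hand": 1.5}, {"translation": [3.7, 9.7, 0], "delta_rot": [0, 0, -14.5], "hand": 1.5}, {"translation": [5.1, 13.4, 0], "delta_rot": [0, 0, -20], "hand": 1.5}, {"translation": [6.5, 17, 0], "delta_rot": [0, 0, -26], "hand": 1.5}, {"translation": [7.9, 20.6, 0], "delta_rot": [0, 0, -32], "hand": 1.5}, {"translation": [9.2, 24, 0], "delta_rot": [0, 0, -37], "hand": 1.5}, {"translation": [10.2, 26.5, 0], "delta_rot": [0, 0, -40.3], "hand": 1.5}]}}

```text
t: 4.4
position: [0.501, -0.0468, 0.192]
eef_rot: [[0.531, -0.847, -0.003], [-0.847, -0.531, 0.002], [-0.003, 0.002, -1.0]]
ft_force: [0.4, -0.5, -3.4]
grip_width: 0.234
```

Request:
{"fn": "move_arm", "kwargs": {"commands": [{"translation": [0, 0, 0], "delta_rot": [0, 0, 0], "hand": 1.5}, {"translation": [0, 0, 0], "delta_rot": [0, 0, 0], "hand": 1.5}, {"translation": [0, 0, 0], "delta_rot": [0, 0, 0], "hand": 1.5}, {"translation": [0, 0, 0], "delta_rot": [0, 0, 0], "hand": 1.5}, {"translation": [0, 0, 0], "delta_rot": [0, 0, 0], "hand": 1.5}, {"translation": [0, 0, 0], "delta_rot": [0, 0, 0], "hand": 1.5}, {"translation": [0, 0, 0], "delta_rot": [0, 0, 0], "hand": 1.5}, {"translation": [0, 0, 0], "delta_rot": [0, 0, 0], "hand": 1.5}]}}

```text
t: 5.07
position: [0.5018, -0.0505, 0.1949]
eef_rot: [[0.533, -0.846, 0.0], [-0.846, -0.533, -0.0], [0.0, -0.0, -1.0]]
ft_force: [0.3, 0.5, -4.6]
grip_width: 0.236
```

```bash
python3 -c "
from v import *
view('6','scene',dv=(0,10));view('6','top')"
```

```text
5.12 [ 0.5018 -0.0504  0.1949] az -57.75 z [ 2.e-04 -0.e+00 -1.e+00] 0.233 [ 0.3  0.4 -5.1] [ 0.06 -0.14  0.  ]
crop origin 254 177 pt [304.1 214.8]
5.17 [ 0.5018 -0.0503  0.1949] az -57.74 z [ 2.e-04 -1.e-04 -1.e+00] 0.239 [ 0.9 -0.1 -4.6] [ 0.02 -0.14  0.03]
crop origin 291 205 pt [341.9 242.8]
```

View pics/c_scene_6.png

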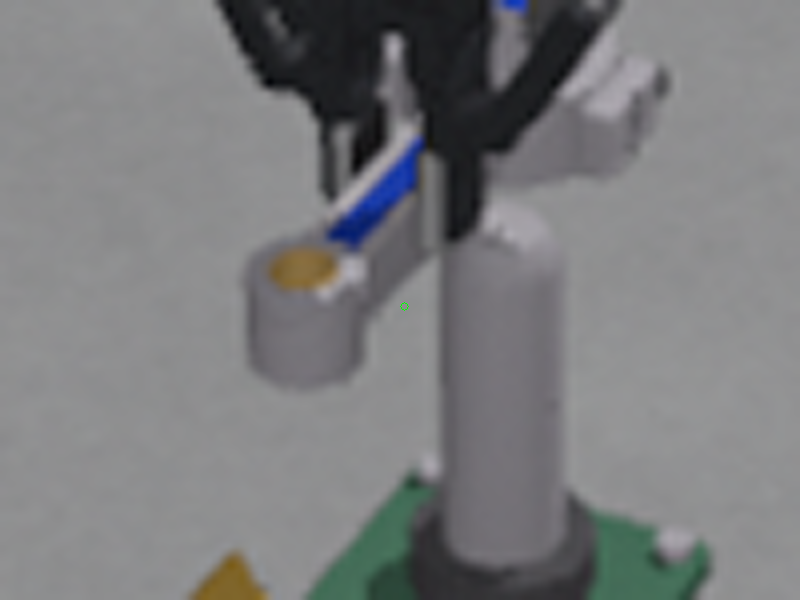

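View pics/c_top_6.png

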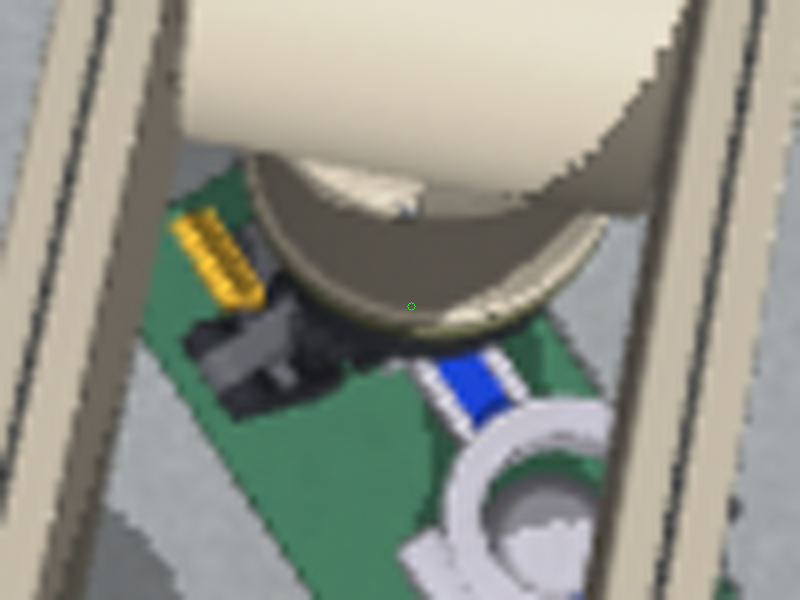

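```bash
cat > ring.py <<'E'
from meas import *
from scipy.optimize import least_squares
def ringfit(tag,z,c0,axis):
    f=load('top',tag);h,s,v=hsv(f['frame']);m=(v>185)&(s<45)
    ys,xs=np.nonzero(m);q=proj(f,[*c0,z])[0];k=(np.hypot(xs-q[0],ys-q[1])<26);xs,ys=xs[k],ys[k]
    # edges: along rays from predicted centre, first dark->bright (inner) 22mm and bright->dark (outer) 32mm
    g=cv2.cvtColor(f['frame'],cv2.COLOR_BGR2GRAY).astype(np.float32);I=[];O=[]
    for t in np.radians(np.arange(0,360,5)):
        r=np.arange(.012,.040,.0005);P=proj(f,np.c_[c0[0]+r*np.cos(t),c0[1]+r*np.sin(t),0*r+z]).astype(np.float32)
        L=cv2.remap(g,P[:,0],P[:,1],cv2.INTER_LINEAR)[:,0] if 0 else cv2.remap(g,P[None,:,0].copy(),P[None,:,1].copy(),cv2.INTER_LINEAR)[0]
        d=np.gradient(cv2.GaussianBlur(L[None],(5,1),0)[0])
        i=np.argmax(np.where((r>.017)&(r<.027),d,-9)); 
        plateau=L[(r>r[i]+.003)&(r<r[i]+.007)]
        if d[i]>3 and plateau.min()>180: I.append(c0+r[i]*np.array([np.cos(t),np.sin(t)]))
        j=np.argmin(np.where((r>.027)&(r<.037),d,9))
        pl=L[(r<r[j]-.003)&(r>r[j]-.007)]
        if d[j]<-3 and pl.min()>180: O.append(c0+r[j]*np.array([np.cos(t),np.sin(t)]))
    for n,A in(('in',I),('out',O)):
        A=np.array(A)
        if len(A)<6: print(n,len(A));continue
        s=least_squares(lambda p:np.hypot(*(A-p[:2]).T)-p[2],[*c0,.022],loss='soft_l1',f_scale=.001)
        d=s.x[:2]-c0;print(n,len(A),s.x.round(4),'rms',np.sqrt((s.fun**2).mean()).round(5),'vs c0 along/perp mm',(d@axis*1e3).round(1),(d@np.array([-axis[1],axis[0]])*1e3).round(1))
E
python3 -c "
from ring import *
t=np.radians(32.26);u=np.array([np.cos(t),np.sin(t)])
c0=np.array([.5018,-.0504])-u*.0715
print(c0);ringfit('6',.2194,c0,u);ringfit('6',.2194,c0+[.001,.001],u)
t=np.radians(72.6);u=np.array([np.cos(t),np.sin(t)]);print('original bench, rel. to TCP at grasp');c=np.array([.4002,-.3153])-u*.072
ringfit('0',.030,c,u)
t=np.radians(93.1);u=np.array([np.cos(t),np.sin(t)]);print('red');c=np.array([.4257,.3273])-u*.072;print(c)
ringfit('0',.030,c,u)
"
```

```text
[ 0.44133712 -0.08856399]
in 49 [ 0.4405 -0.0862  0.0198] rms 0.00184 vs c0 along/perp mm 0.5 2.5
out 53 [ 0.4409 -0.0879  0.0305] rms 0.00218 vs c0 along/perp mm 0.0 0.8
in 52 [ 0.4407 -0.0859  0.0194] rms 0.00183 vs c0 along/perp mm -0.5 2.3
out 49 [ 0.4411 -0.0879  0.0304] rms 0.00176 vs c0 along/perp mm -1.2 0.4
original bench, rel. to TCP at grasp
in 54 [ 0.3774 -0.3837  0.022 ] rms 0.0004 vs c0 along/perp mm -0.1 1.3
out 48 [ 0.3776 -0.3836  0.0317] rms 0.00072 vs c0 along/perp mm 0.1 1.2
red
[0.42959367 0.25540536]
in 53 [0.4292 0.2532 0.0222] rms 0.00047 vs c0 along/perp mm -2.2 0.5
out 48 [0.4293 0.2541 0.0316] rms 0.00079 vs c0 along/perp mm -1.3 0.4
```

Request:
{"fn": "move_arm", "kwargs": {"commands": [{"translation": [0.18, -0.04, -0.5], "delta_rot": [0, 0, 0], "hand": 1.5}, {"translation": [0.18, -0.04, -1], "delta_rot": [0, 0, 0], "hand": 1.5}, {"translation": [0.18, -0.04, -1.5], "delta_rot": [0, 0, 0], "hand": 1.5}, {"translation": [0.18, -0.04, -2], "delta_rot": [0, 0, 0], "hand": 1.5}, {"translation": [0.18, -0.04, -2.5], "delta_rot": [0, 0, 0], "hand": 1.5}, {"translation": [0.18, -0.04, -2.5], "delta_rot": [0, 0, 0], "hand": 1.5}, {"translation": [0.18, -0.04, -2.5], "delta_rot": [0, 0, 0], "hand": 1.5}, {"translation": [0.18, -0.04, -2.5], "delta_rot": [0, 0, 0], "hand": 1.5}]}}

```text
t: 5.83
position: [0.5037, -0.0504, 0.1699]
eef_rot: [[0.534, -0.845, 0.0], [-0.845, -0.534, -0.0], [0.0, -0.0, -1.0]]
ft_force: [-0.7, 0.6, -4.0]
grip_width: 0.237
```

```bash
python3 -c "
from v import *
view('7','scene',dv=(0,10));view('7','top',at=np.array([.4427,-.0889,.155]),w=60,h=45,k=13)"
```

```text
5.88 [ 0.5038 -0.0504  0.1701] az -57.71 z [ 5.e-04 -1.e-04 -1.e+00] 0.236 [ 0.1 -0.2 -4.7] [ 0.1  -0.1   0.03]
crop origin 253 186 pt [303.5 223.6]
5.93 [ 0.5039 -0.0505  0.1703] az -57.71 z [ 7.e-04 -2.e-04 -1.e+00] 0.237 [-0.5  0.1 -4.6] [ 0.08 -0.11 -0.05]
crop origin 329 249 pt [359.4 272.1]
```

View pics/c_scene_7.png

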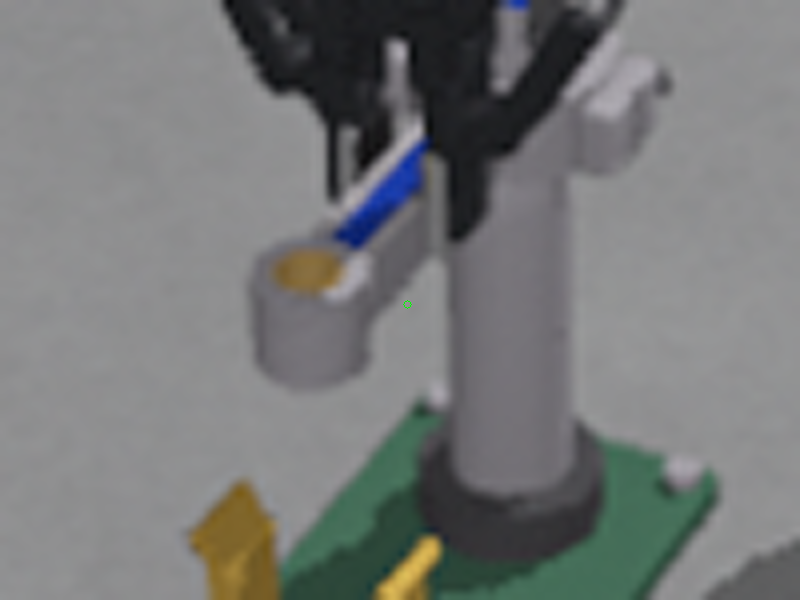

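View pics/c_top_7.png

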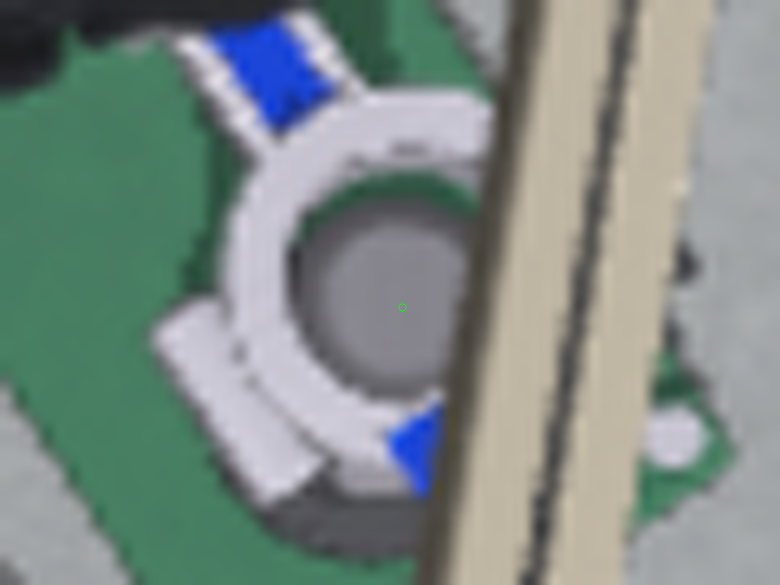

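```bash
python3 -c "
from ring import *
t=np.radians(32.28);u=np.array([np.cos(t),np.sin(t)])
c0=np.array([.5038,-.0505])-u*.072
print(c0);ringfit('7',.1946,c0,u)
"
```

```text
[ 0.44292772 -0.08895212]
in 37 [ 0.4414 -0.0866  0.0194] rms 0.00118 vs c0 along/perp mm 0.0 2.8
out 39 [ 0.4426 -0.0894  0.0317] rms 0.00123 vs c0 along/perp mm -0.6 -0.2
```

Request:
{"fn": "move_arm", "kwargs": {"commands": [{"translation": [0, 0, -0.5], "delta_rot": [0, 0, 0], "hand": 1.5}, {"translation": [0, 0, -1], "delta_rot": [0, 0, 0], "hand": 1.5}, {"translation": [0, 0, -1.5], "delta_rot": [0, 0, 0], "hand": 1.5}, {"translation": [0, 0, -2], "delta_rot": [0, 0, 0], "hand": 1.5}, {"translation": [0, 0, -2.5], "delta_rot": [0, 0, 0], "hand": 1.5}, {"translation": [0, 0, -3], "delta_rot": [0, 0, 0], "hand": 1.5}, {"translation": [0, 0, -3.5], "delta_rot": [0, 0, 0], "hand": 1.5}, {"translation": [0, 0, -3.5], "delta_rot": [0, 0, 0], "hand": 1.5}]}}

```text
t: 6.6
position: [0.5032, -0.0503, 0.1335]
eef_rot: [[0.534, -0.845, -0.001], [-0.845, -0.534, 0.0], [-0.001, 0.001, -1.0]]
ft_force: [1.1, 0.7, -5.3]
grip_width: 0.234
```

```bash
python3 -c "
from v import *
view('8','scene',dv=(0,10));view('8','top',at=np.array([.4427,-.0889,.155]),w=60,h=45,k=13)"
```

```text
6.65 [ 0.5033 -0.0503  0.1341] az -57.71 z [-9.e-04  3.e-04 -1.e+00] 0.234 [ 0.3  0.2 -3.9] [ 0.09 -0.08 -0.01]
crop origin 253 198 pt [303.9 235.7]
6.7 [ 0.5035 -0.0504  0.1346] az -57.71 z [-5.e-04  1.e-04 -1.e+00] 0.235 [-0.2 -0.4 -3.5] [ 0.01 -0.12 -0.01]
crop origin 329 249 pt [359.4 272.1]
```

View pics/c_scene_8.png

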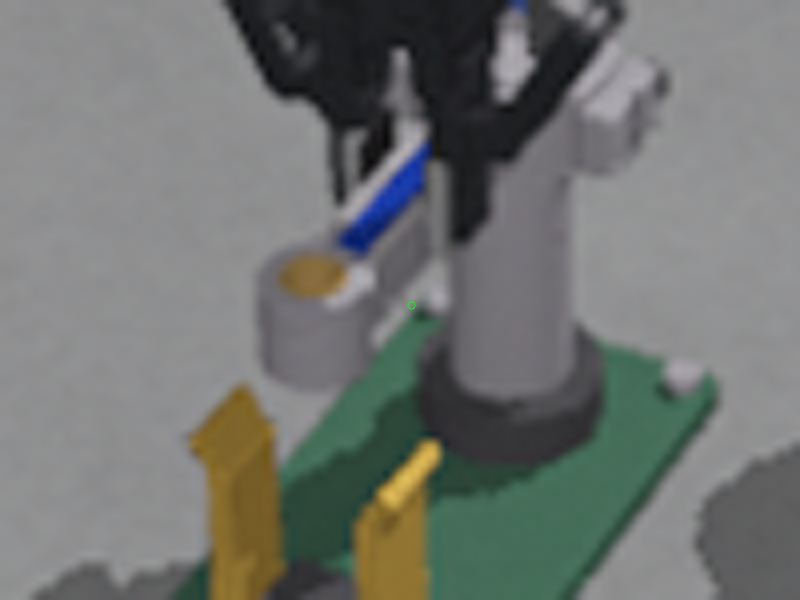

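View pics/c_top_8.png

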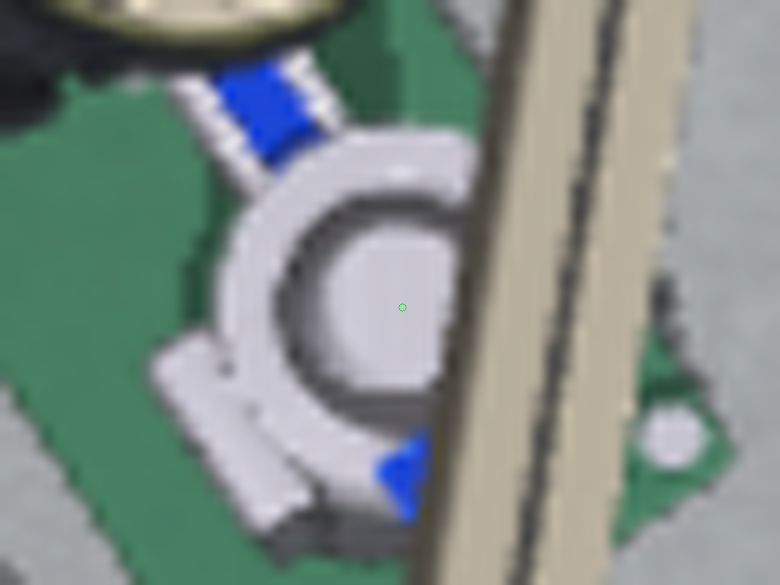

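Request:
{"fn": "move_arm", "kwargs": {"commands": [{"translation": [0, 0, -0.6], "delta_rot": [0, 0, 0], "hand": 1.5}, {"translation": [0, 0, -1.2], "delta_rot": [0, 0, 0], "hand": 1.5}, {"translation": [0, 0, -1.8], "delta_rot": [0, 0, 0], "hand": 1.5}, {"translation": [0, 0, -2.4], "delta_rot": [0, 0, 0], "hand": 1.5}, {"translation": [0, 0, -3], "delta_rot": [0, 0, 0], "hand": 1.5}, {"translation": [0, 0, -3.6], "delta_rot": [0, 0, 0], "hand": 1.5}, {"translation": [0, 0, -4.2], "delta_rot": [0, 0, 0], "hand": 1.5}, {"translation": [0, 0, -4.6], "delta_rot": [0, 0, 0], "hand": 1.5}]}}

```text
t: 7.37
position: [0.5034, -0.0503, 0.0878]
eef_rot: [[0.534, -0.845, -0.001], [-0.845, -0.534, 0.0], [-0.001, 0.0, -1.0]]
ft_force: [0.5, -0.4, -5.0]
grip_width: 0.236
```

```bash
python3 -c "
from v import *
view('9','scene',dv=(0,10));view('9','top',at=np.array([.4427,-.0889,.155]),w=60,h=45,k=13)"
```

```text
7.42 [ 0.5032 -0.0503  0.0874] az -57.71 z [-9.e-04  3.e-04 -1.e+00] 0.235 [ 1.1 -0.4 -5.7] [ 0.04 -0.51  0.05]
crop origin 254 213 pt [304.3 250.8]
7.47 [ 0.5033 -0.0503  0.088 ] az -57.71 z [-8.e-04  3.e-04 -1.e+00] 0.234 [-0.4 -0.5 -4.3] [ 0.07 -0.11 -0.01]
crop origin 329 249 pt [359.4 272.1]
```

View pics/c_scene_9.png

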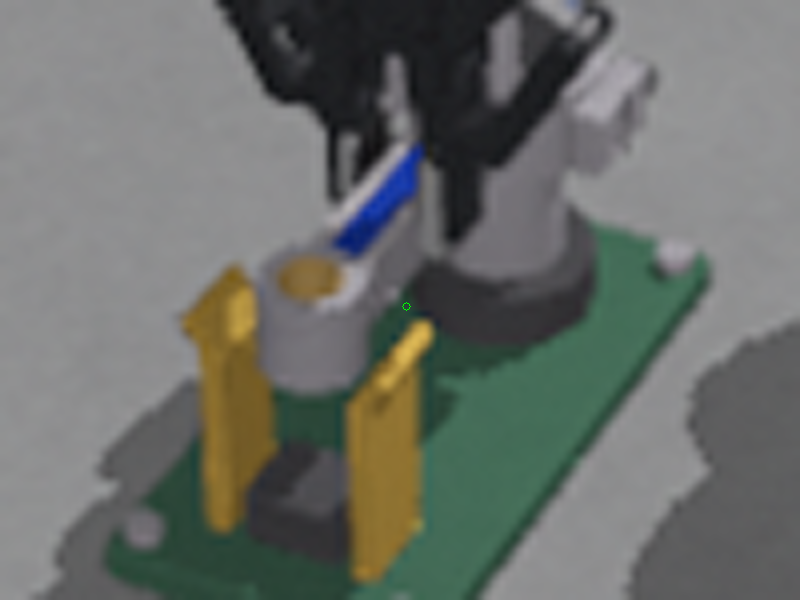

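Request:
{"fn": "move_arm", "kwargs": {"commands": [{"translation": [0, 0, -0.6], "delta_rot": [0, 0, 0], "hand": 1.5}, {"translation": [0, 0, -1.2], "delta_rot": [0, 0, 0], "hand": 1.5}, {"translation": [0, 0, -1.8], "delta_rot": [0, 0, 0], "hand": 1.5}, {"translation": [0, 0, -2.4], "delta_rot": [0, 0, 0], "hand": 1.5}, {"translation": [0, 0, -3], "delta_rot": [0, 0, 0], "hand": 1.5}, {"translation": [0, 0, -3.6], "delta_rot": [0, 0, 0], "hand": 1.5}, {"translation": [0, 0, -4], "delta_rot": [0, 0, 0], "hand": 1.5}, {"translation": [0, 0, -4.3], "delta_rot": [0, 0, 0], "hand": 1.5}]}}

```text
t: 8.13
position: [0.5034, -0.0503, 0.0451]
eef_rot: [[0.534, -0.845, -0.001], [-0.845, -0.534, 0.0], [-0.0, 0.0, -1.0]]
ft_force: [0.4, 0.8, -4.0]
grip_width: 0.236
```

Request:
{"fn": "move_arm", "kwargs": {"commands": [{"translation": [0, 0, -0.1], "delta_rot": [0, 0, 0], "hand": 1.5}, {"translation": [0, 0, -0.2], "delta_rot": [0, 0, 0], "hand": 1.5}, {"translation": [0, 0, -0.3], "delta_rot": [0, 0, 0], "hand": 1.5}, {"translation": [0, 0, -0.4], "delta_rot": [0, 0, 0], "hand": 1.5}, {"translation": [0, 0, -0.4], "delta_rot": [0, 0, 0], "hand": 1.5}, {"translation": [0, 0, -0.4], "delta_rot": [0, 0, 0], "hand": 1.5}, {"translation": [0, 0, -0.4], "delta_rot": [0, 0, 0], "hand": 1.5}, {"translation": [0, 0, -0.4], "delta_rot": [0, 0, 0], "hand": 1.5}]}}

```text
t: 8.8
position: [0.5037, -0.0504, 0.042]
eef_rot: [[0.534, -0.845, 0.0], [-0.845, -0.534, -0.0], [0.0, -0.0, -1.0]]
ft_force: [0.3, -0.3, -3.7]
grip_width: 0.231
```

```bash
python3 -c "
from v import *
view('10','scene',dv=(0,10))"
```

```text
8.85 [ 0.5037 -0.0504  0.042 ] az -57.71 z [ 2.e-04 -1.e-04 -1.e+00] 0.236 [ 0.7 -0.1 -4.5] [ 0.12 -0.08  0.02]
crop origin 254 227 pt [304.4 264.8]
```

View pics/c_scene_10.png

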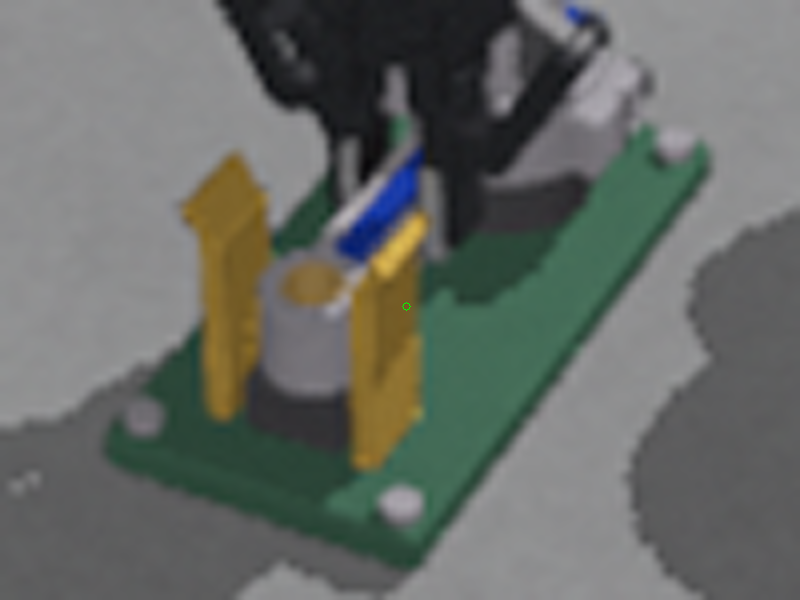

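Request:
{"fn": "move_arm", "kwargs": {"commands": [{"translation": [0, 0, -0.05], "delta_rot": [0, 0, 0], "hand": 1.5}, {"translation": [0, 0, -0.1], "delta_rot": [0, 0, 0], "hand": 1.5}, {"translation": [0, 0, -0.15], "delta_rot": [0, 0, 0], "hand": 1.5}, {"translation": [0, 0, -0.2], "delta_rot": [0, 0, 0], "hand": 1.5}, {"translation": [0, 0, -0.2], "delta_rot": [0, 0, 0], "hand": 1.5}, {"translation": [0, 0, -0.2], "delta_rot": [0, 0, 0], "hand": 1.5}, {"translation": [0, 0, -0.2], "delta_rot": [0, 0, 0], "hand": 1.5}, {"translation": [0, 0, -0.2], "delta_rot": [0, 0, 0], "hand": 1.5}]}}

```text
t: 9.52
position: [0.5037, -0.0504, 0.0404]
eef_rot: [[0.534, -0.845, -0.0], [-0.845, -0.534, -0.0], [0.0, 0.0, -1.0]]
ft_force: [-4.4, 0.2, 5.8]
grip_width: 0.235
```

Request:
{"fn": "move_arm", "kwargs": {"commands": [{"translation": [0, 0, 0], "delta_rot": [0, 0, 0], "hand": 2.5}, {"translation": [0, 0, 0], "delta_rot": [0, 0, 0], "hand": 3.5}, {"translation": [0, 0, 0], "delta_rot": [0, 0, 0], "hand": 4.5}, {"translation": [0, 0, 0], "delta_rot": [0, 0, 0], "hand": 4.5}, {"translation": [0, 0, 0], "delta_rot": [0, 0, 0], "hand": 4.5}, {"translation": [0, 0, 0], "delta_rot": [0, 0, 0], "hand": 4.5}, {"translation": [0, 0, 0], "delta_rot": [0, 0, 0], "hand": 4.5}, {"translation": [0, 0, 0.2], "delta_rot": [0, 0, 0], "hand": 4.5}]}}

```text
t: 10.18
position: [0.5033, -0.0503, 0.0415]
eef_rot: [[0.534, -0.845, -0.001], [-0.845, -0.534, 0.0], [-0.0, 0.0, -1.0]]
ft_force: [0.7, 0.2, -0.6]
grip_width: 0.528
```

```bash
python3 -c "
from v import *
view('11','scene',dv=(0,10));view('11','top',at=np.array([.4427,-.0889,.155]),w=60,h=45,k=13)"
```

```text
10.23 [ 0.5037 -0.0504  0.0421] az -57.71 z [ 0. -0. -1.] 0.525 [-0.7 -0.7  0.6] [ 0.02 -0.06  0.  ]
crop origin 254 227 pt [304.4 264.8]
10.28 [ 0.5039 -0.0505  0.0421] az -57.71 z [ 4.e-04 -1.e-04 -1.e+00] 0.527 [-0.   0.5 -0. ] [0.02 0.06 0.  ]
crop origin 329 249 pt [359.4 272.1]
```

View pics/c_scene_11.png

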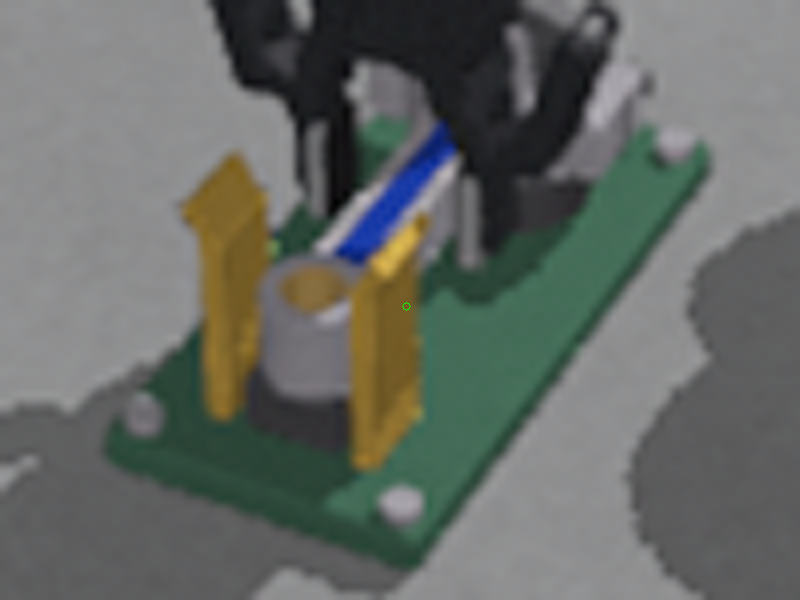

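View pics/c_top_11.png

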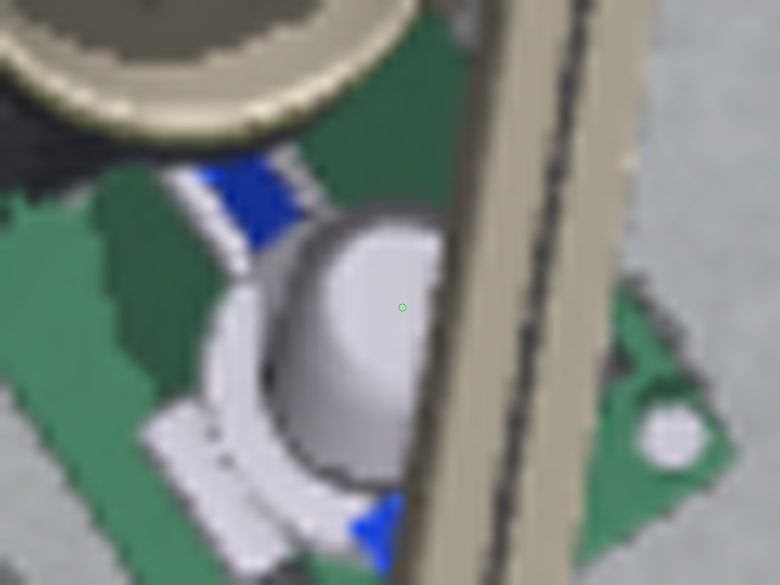

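Request:
{"fn": "move_arm", "kwargs": {"commands": [{"translation": [0, 0, 1], "delta_rot": [0, 0, 0], "hand": 4.5}, {"translation": [0, 0, 3], "delta_rot": [0, 0, 0], "hand": 4.5}, {"translation": [0, 0, 6], "delta_rot": [0, 0, 0], "hand": 4.5}, {"translation": [0, 0, 9], "delta_rot": [0, 0, 0], "hand": 4.5}, {"translation": [0, 0, 12], "delta_rot": [0, 0, 0], "hand": 4.5}, {"translation": [0, 0, 15], "delta_rot": [0, 0, 0], "hand": 4.5}, {"translation": [0, 0, 17.5], "delta_rot": [0, 0, 0], "hand": 4.5}, {"translation": [0, 0, 18], "delta_rot": [0, 0, 0], "hand": 4.5}]}}

```text
t: 10.95
position: [0.5061, -0.0509, 0.2285]
eef_rot: [[0.534, -0.845, 0.009], [-0.845, -0.534, -0.002], [0.006, -0.006, -1.0]]
ft_force: [-0.0, 1.1, 0.3]
grip_width: 0.525
```

Request:
{"fn": "move_arm", "kwargs": {"commands": [{"translation": [-0.5, 2.6, 0], "delta_rot": [0, 0, 4], "hand": 4.5}, {"translation": [-1.2, 5.9, 0], "delta_rot": [0, 0, 9], "hand": 4.5}, {"translation": [-1.9, 9.2, 0], "delta_rot": [0, 0, 14], "hand": 4.5}, {"translation": [-2.6, 12.5, 0], "delta_rot": [0, 0, 19], "hand": 4.5}, {"translation": [-3.3, 15.8, 0], "delta_rot": [0, 0, 24], "hand": 4.5}, {"translation": [-4, 19.1, 0], "delta_rot": [0, 0, 29], "hand": 4.5}, {"translation": [-4.7, 22.4, 0], "delta_rot": [0, 0, 34], "hand": 4.5}, {"translation": [-5.2, 25, 0], "delta_rot": [0, 0, 38], "hand": 4.5}]}}

```text
t: 11.62
position: [0.4506, 0.2018, 0.2222]
eef_rot: [[0.943, -0.332, 0.0], [-0.332, -0.943, 0.001], [-0.0, -0.001, -1.0]]
ft_force: [0.7, 0.3, 0.2]
grip_width: 0.522
```

```bash
python3 -c "
from v import *
view('12','scene',at=np.array([.5037,-.0504,.05]));view('12','top',at=np.array([.4427,-.0889,.155]),w=60,h=45,k=13)
from ring import *
t=np.radians(32.28);u=np.array([np.cos(t),np.sin(t)])
c0=np.array([.4428,-.0889]);ringfit('12',.065,c0,u)"
```

```text
11.67 [0.4497 0.2052 0.2221] az -19.05 z [-5.e-04  3.e-03 -1.e+00] 0.527 [-2.   2.  -0.3] [0.09 0.09 0.03]
crop origin 254 214 pt [304.3 252.4]
11.72 [0.4504 0.2029 0.2221] az -19.33 z [-3.0e-04  1.3e-03 -1.0e+00] 0.523 [-0.  -0.1  1.1] [-0.07 -0.03 -0.  ]
crop origin 329 249 pt [359.4 272.1]
in 28 [ 0.4431 -0.0901  0.0232] rms 0.0006 vs c0 along/perp mm -0.4 -1.2
out 34 [ 0.4403 -0.0891  0.0306] rms 0.00129 vs c0 along/perp mm -2.2 1.2
```

View pics/scene_12.png

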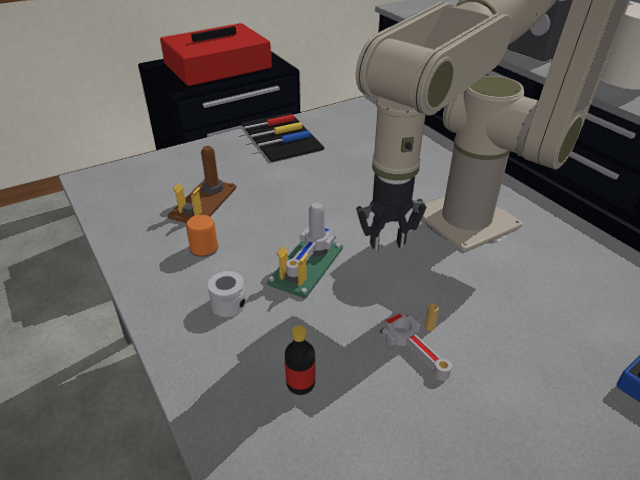

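View pics/top_12.png

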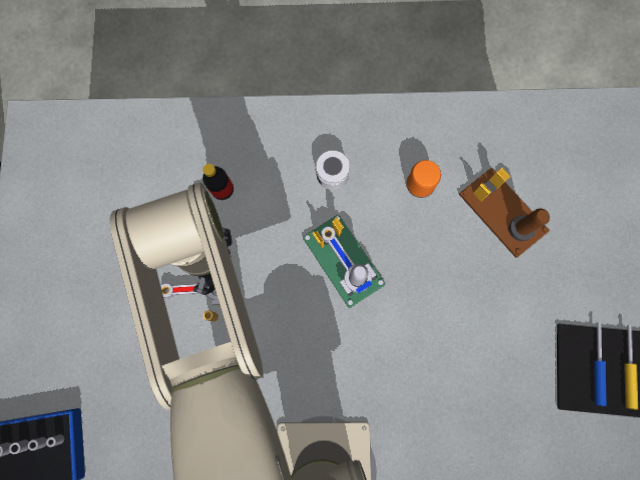

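Blue is seated: in the top view its strip runs along the green plate from the post at (359,272) to the fork at (328,233), and all bystanders are in place. Next is the red rod.

Request:
{"fn": "move_arm", "kwargs": {"commands": [{"translation": [-0.6, 3, 0], "delta_rot": [0, 0, 6], "hand": 4.5}, {"translation": [-1.2, 6, 0], "delta_rot": [0, 0, 12], "hand": 4.5}, {"translation": [-1.8, 9, 0], "delta_rot": [0, 0, 18], "hand": 4.5}, {"translation": [-2.5, 12.3, -1], "delta_rot": [0, 0, 22.7], "hand": 4.5}, {"translation": [-2.5, 12.3, -4], "delta_rot": [0, 0, 22.7], "hand": 4.5}, {"translation": [-2.5, 12.3, -8], "delta_rot": [0, 0, 22.7], "hand": 4.5}, {"translation": [-2.5, 12.3, -12], "delta_rot": [0, 0, 22.7], "hand": 4.5}, {"translation": [-2.5, 12.3, -14], "delta_rot": [0, 0, 22.7], "hand": 4.5}]}}

```text
t: 12.38
position: [0.4242, 0.3205, 0.0768]
eef_rot: [[0.999, 0.051, -0.005], [0.051, -0.999, -0.004], [-0.005, 0.003, -1.0]]
ft_force: [-0.5, -0.6, -0.1]
grip_width: 0.526
```

```bash
python3 -c "
from v import *
view('13','scene');view('13','top')"
```

```text
12.43 [0.4224 0.3193 0.0738] az 2.92 z [-0.0092 -0.006  -0.9999] 0.525 [-2.2 -2.3 -3.8] [-0.03  0.07 -0.04]
crop origin 375 290 pt [425.9 327.7]
12.48 [0.4234 0.3198 0.0769] az 2.92 z [-0.0079 -0.0052 -1.    ] 0.527 [-0.1 -0.3 -0.8] [ 0.01 -0.01  0.02]
crop origin 135 249 pt [185.9 287.2]
```

View pics/c_scene_13.png

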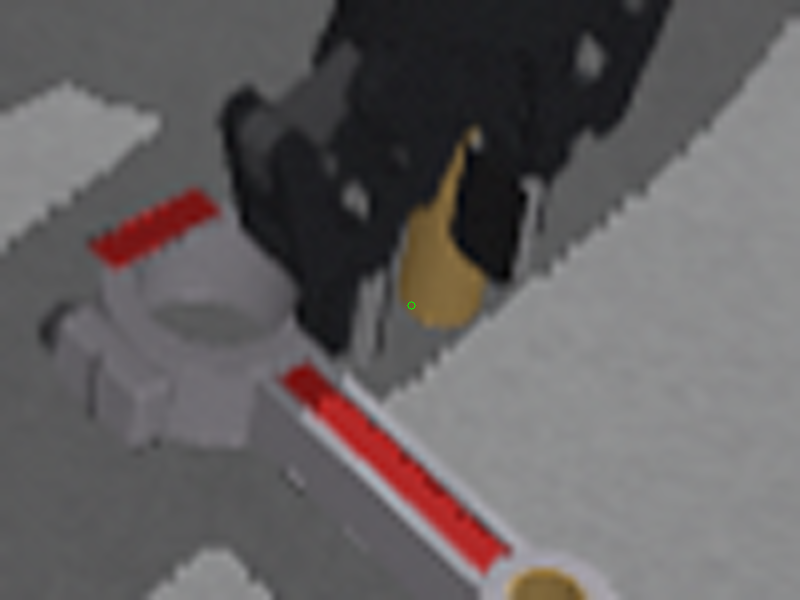

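View pics/c_top_13.png

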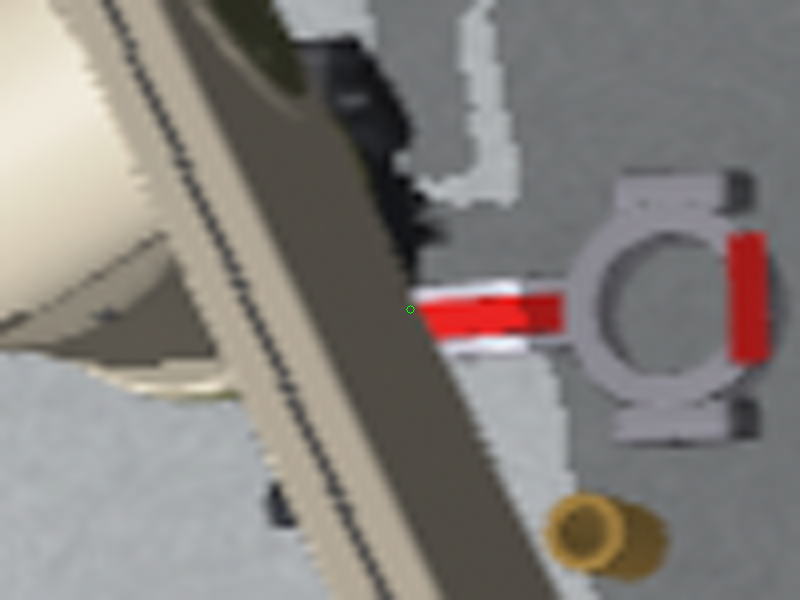

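Request:
{"fn": "move_arm", "kwargs": {"commands": [{"translation": [0.1, 0.2, 0], "delta_rot": [0, 0, 0.2], "hand": 4.5}, {"translation": [0.2, 0.5, 0], "delta_rot": [0, 0, 0.2], "hand": 4.5}, {"translation": [0.2, 0.5, -1], "delta_rot": [0, 0, 0.2], "hand": 4.5}, {"translation": [0.2, 0.5, -2], "delta_rot": [0, 0, 0.2], "hand": 4.5}, {"translation": [0.2, 0.5, -3], "delta_rot": [0, 0, 0.2], "hand": 4.5}, {"translation": [0.2, 0.5, -3.5], "delta_rot": [0, 0, 0.2], "hand": 4.5}, {"translation": [0.2, 0.5, -3.5], "delta_rot": [0, 0, 0.2], "hand": 4.5}, {"translation": [0.2, 0.5, -3.5], "delta_rot": [0, 0, 0.2], "hand": 4.5}]}}

```text
t: 13.15
position: [0.428, 0.3272, 0.046]
eef_rot: [[0.998, 0.056, -0.001], [0.056, -0.998, -0.001], [-0.001, 0.001, -1.0]]
ft_force: [-0.5, -0.1, -0.1]
grip_width: 0.527
```

```bash
python3 -c "
from v import *
view('14','scene')"
```

```text
13.2 [0.4285 0.3275 0.0466] az 3.19 z [-5.e-04 -3.e-04 -1.e+00] 0.53 [ 0.7 -0.3 -0. ] [ 0.05 -0.03 -0.05]
crop origin 374 302 pt [424.7 340.1]
```

View pics/c_scene_14.png

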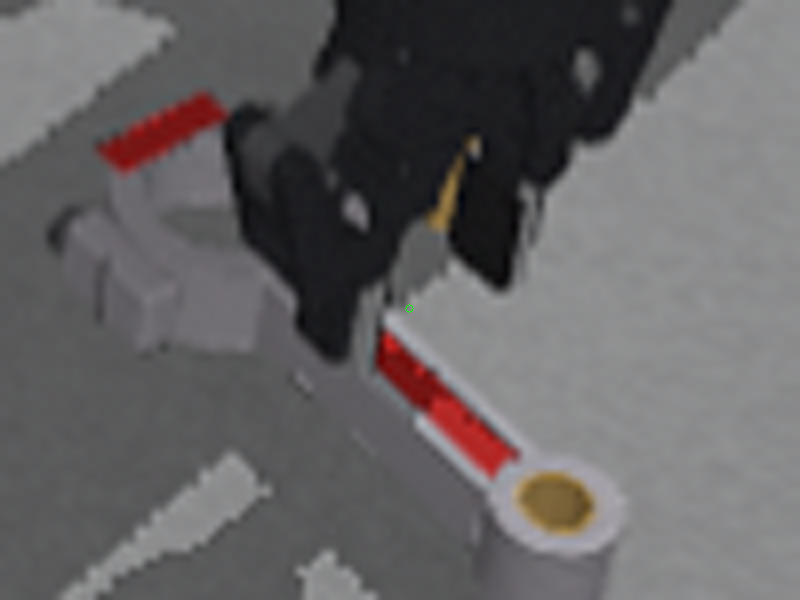

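Request:
{"fn": "move_arm", "kwargs": {"commands": [{"translation": [-0.3, -0.2, -0.5], "delta_rot": [0, 0, 0], "hand": 4.5}, {"translation": [-0.3, -0.2, -1.5], "delta_rot": [0, 0, 0], "hand": 4.5}, {"translation": [-0.3, -0.2, -2.5], "delta_rot": [0, 0, 0], "hand": 4.5}, {"translation": [-0.3, -0.2, -3.5], "delta_rot": [0, 0, 0], "hand": 4.5}, {"translation": [-0.3, -0.2, -4], "delta_rot": [0, 0, 0], "hand": 4.5}, {"translation": [-0.3, -0.2, -4.1], "delta_rot": [0, 0, 0], "hand": 4.5}, {"translation": [-0.3, -0.2, -4.1], "delta_rot": [0, 0, 0], "hand": 4.5}, {"translation": [-0.3, -0.2, -4.1], "delta_rot": [0, 0, 0], "hand": 4.5}]}}

```text
t: 13.87
position: [0.4257, 0.3257, 0.0059]
eef_rot: [[0.998, 0.056, 0.0], [0.056, -0.998, 0.0], [0.0, -0.0, -1.0]]
ft_force: [-0.5, 1.0, -0.2]
grip_width: 0.527
```

```bash
python3 -c "
from v import *
view('15','scene')"
```

```text
13.92 [0.426  0.3258 0.0062] az 3.19 z [ 6.e-04  4.e-04 -1.e+00] 0.525 [-0.3 -0.3 -0.4] [ 0.04 -0.   -0.01]
crop origin 372 314 pt [422.8 351.7]
```

View pics/c_scene_15.png

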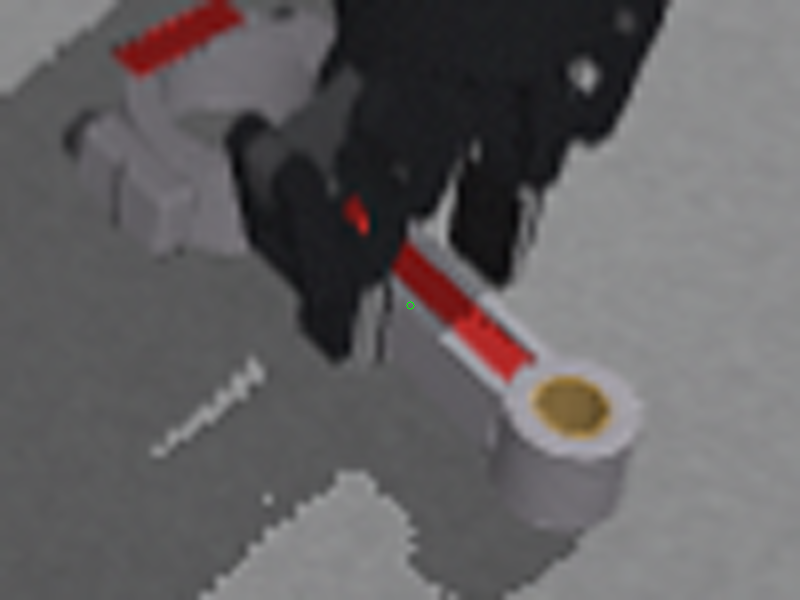

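Fingers straddle the red shank: left finger at about (413,355), right at (434,346). Close the grip, then lift.

Request:
{"fn": "move_arm", "kwargs": {"commands": [{"translation": [0, 0, 0], "delta_rot": [0, 0, 0], "hand": 3.5}, {"translation": [0, 0, 0], "delta_rot": [0, 0, 0], "hand": 2.5}, {"translation": [0, 0, 0], "delta_rot": [0, 0, 0], "hand": 1.5}, {"translation": [0, 0, 0], "delta_rot": [0, 0, 0], "hand": 1.5}, {"translation": [0, 0, 0], "delta_rot": [0, 0, 0], "hand": 1.5}, {"translation": [0, 0, 0], "delta_rot": [0, 0, 0], "hand": 1.5}, {"translation": [0, 0, 0], "delta_rot": [0, 0, 0], "hand": 1.5}, {"translation": [0, 0, 0], "delta_rot": [0, 0, 0], "hand": 1.5}], "newtons": 100}}

```text
t: 14.58
position: [0.4267, 0.326, 0.0071]
eef_rot: [[0.998, 0.056, 0.002], [0.056, -0.998, 0.001], [0.002, -0.001, -1.0]]
ft_force: [0.2, -1.0, 6.5]
grip_width: 0.233
```

```bash
python3 -c "
from ring import *
o=arm.observe();print(o['position'],o['grip_width'])
a=grab('top','16');t=np.radians(93.19);u=np.array([np.cos(t),np.sin(t)]);c=o['position'][:2]-u*.072
ringfit('16',.030,c,u)
f=load('scene','15')
print(proj(f,[*(o['position'][:2]+u*.058),.03]), np.array([372,314])+np.array([571,405])/8-.5)"
```

```text
[0.42665783 0.3260402  0.00705702] 0.23342066874478398
in 0
out 0
[[443.43662263 362.63501856]] [442.875 364.125]
```

Request:
{"fn": "move_arm", "kwargs": {"commands": [{"translation": [0, 0, 0.5], "delta_rot": [0, 0, 0], "hand": 1.5}, {"translation": [0, 0, 2], "delta_rot": [0, 0, 0], "hand": 1.5}, {"translation": [0, 0, 5], "delta_rot": [0, 0, 0], "hand": 1.5}, {"translation": [0, 0, 8.5], "delta_rot": [0, 0, 0], "hand": 1.5}, {"translation": [0, 0, 12], "delta_rot": [0, 0, 0], "hand": 1.5}, {"translation": [0, 0, 15.5], "delta_rot": [0, 0, 0], "hand": 1.5}, {"translation": [0, 0, 18.5], "delta_rot": [0, 0, 0], "hand": 1.5}, {"translation": [0, 0, 19.5], "delta_rot": [0, 0, 0], "hand": 1.5}]}}

```text
t: 15.3
position: [0.4272, 0.3267, 0.2062]
eef_rot: [[0.998, 0.056, 0.006], [0.056, -0.998, 0.004], [0.006, -0.003, -1.0]]
ft_force: [0.5, 1.5, -4.2]
grip_width: 0.236
```

```bash
python3 -c "
from v import *
view('17','scene')"
```

```text
15.35 [0.4274 0.3269 0.2059] az 3.19 z [ 0.006  0.004 -1.   ] 0.233 [ 0.8  1.2 -3.8] [ 0.24 -0.09  0.04]
crop origin 384 246 pt [434.8 284.4]
```

View pics/c_scene_17.png

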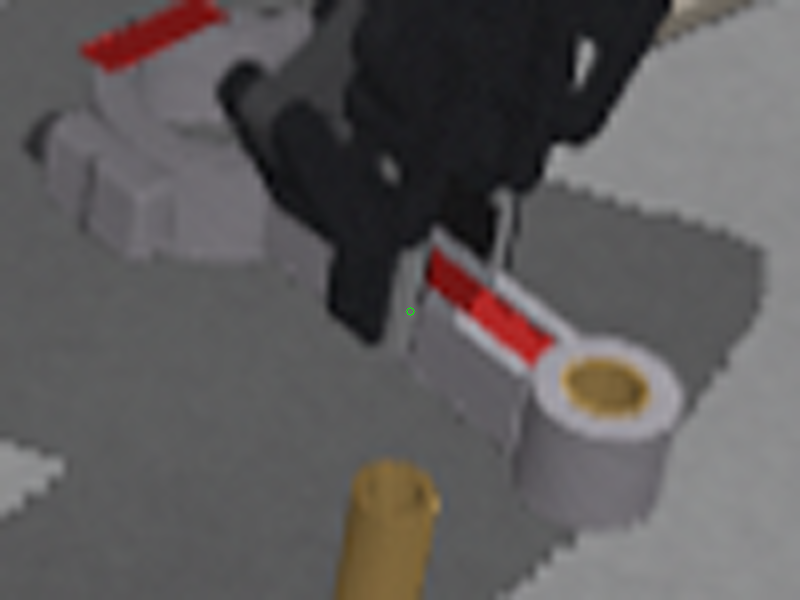

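Request:
{"fn": "move_arm", "kwargs": {"commands": [{"translation": [0.5, -2.5, 0], "delta_rot": [0, 0, -4], "hand": 1.5}, {"translation": [1.2, -5.8, 0], "delta_rot": [0, 0, -9], "hand": 1.5}, {"translation": [1.9, -9.1, 0], "delta_rot": [0, 0, -14], "hand": 1.5}, {"translation": [2.6, -12.4, 0], "delta_rot": [0, 0, -19], "hand": 1.5}, {"translation": [3.3, -15.7, 0], "delta_rot": [0, 0, -24], "hand": 1.5}, {"translation": [4, -19, 0], "delta_rot": [0, 0, -29], "hand": 1.5}, {"translation": [4.5, -22, 0], "delta_rot": [0, 0, -34], "hand": 1.5}, {"translation": [5, -24, 0], "delta_rot": [0, 0, -38], "hand": 1.5}]}}

```text
t: 16.02
position: [0.4741, 0.0828, 0.1975]
eef_rot: [[0.818, -0.576, -0.005], [-0.576, -0.818, -0.001], [-0.003, 0.004, -1.0]]
ft_force: [-0.4, 0.3, -6.0]
grip_width: 0.232
```

Request:
{"fn": "move_arm", "kwargs": {"commands": [{"translation": [0.5, -2.4, 0], "delta_rot": [0, 0, -4], "hand": 1.5}, {"translation": [1, -5, 0], "delta_rot": [0, 0, -9], "hand": 1.5}, {"translation": [1.5, -7.6, 0], "delta_rot": [0, 0, -14], "hand": 1.5}, {"translation": [2, -10.2, 0], "delta_rot": [0, 0, -18], "hand": 1.5}, {"translation": [2.4, -12.4, 0], "delta_rot": [0, 0, -21], "hand": 1.5}, {"translation": [2.6, -13.5, 0], "delta_rot": [0, 0, -22.9], "hand": 1.5}, {"translation": [2.6, -13.5, 0], "delta_rot": [0, 0, -22.9], "hand": 1.5}, {"translation": [2.6, -13.5, 0], "delta_rot": [0, 0, -22.9], "hand": 1.5}]}}

```text
t: 16.68
position: [0.5006, -0.0493, 0.1987]
eef_rot: [[0.534, -0.846, -0.003], [-0.846, -0.534, 0.001], [-0.003, 0.002, -1.0]]
ft_force: [-0.2, 1.2, -5.1]
grip_width: 0.229
```

```bash
python3 -c "
from v import *
view('18','scene',dv=(0,10));view('18','top',at=np.array([.4427,-.0889,.155]),w=60,h=45,k=13)"
```

```text
16.73 [ 0.5007 -0.0487  0.1991] az -57.67 z [-0.0027  0.0012 -1.    ] 0.232 [ 0.4 -0.8 -5. ] [ 0.12 -0.14 -0.04]
crop origin 254 176 pt [304.8 213.5]
16.78 [ 0.5009 -0.0484  0.1995] az -57.63 z [-0.002  0.001 -1.   ] 0.229 [ 0.1  0.  -5.7] [ 0.05 -0.08 -0.  ]
crop origin 329 249 pt [359.4 272.1]
```

View pics/c_scene_18.png

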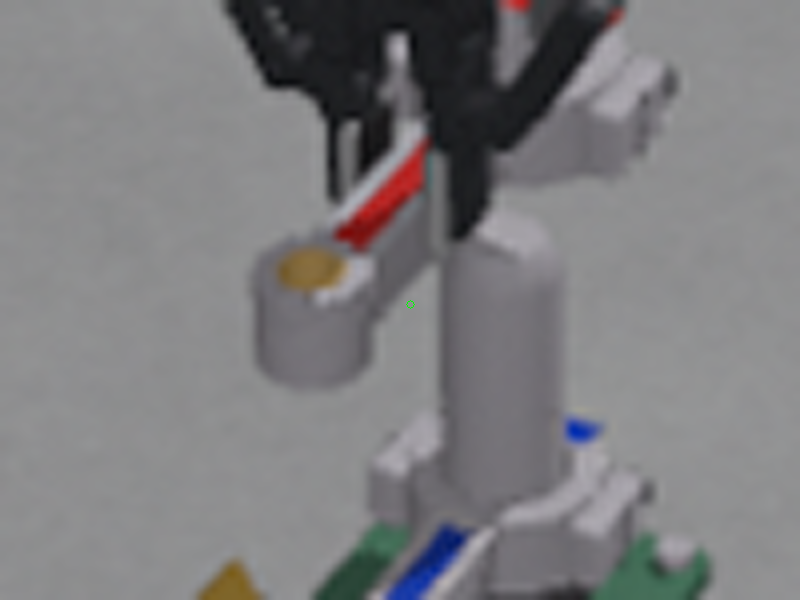

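Request:
{"fn": "move_arm", "kwargs": {"commands": [{"translation": [0.3, -0.2, -0.5], "delta_rot": [0, 0, 0], "hand": 1.5}, {"translation": [0.3, -0.2, -1], "delta_rot": [0, 0, 0], "hand": 1.5}, {"translation": [0.3, -0.2, -1.5], "delta_rot": [0, 0, 0], "hand": 1.5}, {"translation": [0.3, -0.2, -2], "delta_rot": [0, 0, 0], "hand": 1.5}, {"translation": [0.3, -0.2, -2.5], "delta_rot": [0, 0, 0], "hand": 1.5}, {"translation": [0.3, -0.2, -2.7], "delta_rot": [0, 0, 0], "hand": 1.5}, {"translation": [0.3, -0.2, -2.7], "delta_rot": [0, 0, 0], "hand": 1.5}, {"translation": [0.3, -0.2, -2.7], "delta_rot": [0, 0, 0], "hand": 1.5}]}}

```text
t: 17.45
position: [0.5045, -0.0514, 0.1737]
eef_rot: [[0.534, -0.845, -0.0], [-0.845, -0.534, 0.0], [-0.0, 0.0, -1.0]]
ft_force: [0.3, 0.5, -5.1]
grip_width: 0.235
```

```bash
python3 -c "
from v import *
view('19','scene',dv=(0,10));view('19','top',at=np.array([.4427,-.0889,.155]),w=60,h=45,k=13)
from ring import *
o=arm.observe();t=np.radians(32.3);u=np.array([np.cos(t),np.sin(t)])
c0=o['position'][:2]-u*.072
print(c0);ringfit('19',o['position'][2]+.024,c0,u)"
```

```text
17.5 [ 0.5047 -0.0514  0.174 ] az -57.71 z [ 3.e-04 -1.e-04 -1.e+00] 0.235 [-1.2  0.2 -6. ] [ 0.13 -0.07  0.06]
crop origin 252 184 pt [302.9 222.2]
17.55 [ 0.5049 -0.0515  0.1742] az -57.71 z [ 6.e-04 -1.e-04 -1.e+00] 0.231 [ 0.2 -0.  -4.9] [ 0.12 -0.11  0.04]
crop origin 329 249 pt [359.4 272.1]
[ 0.44399723 -0.08994656]
in 46 [ 0.4421 -0.088   0.0196] rms 0.00132 vs c0 along/perp mm -0.6 2.6
out 41 [ 0.4423 -0.0902  0.031 ] rms 0.00158 vs c0 along/perp mm -1.6 0.7
```

View pics/c_top_19.png

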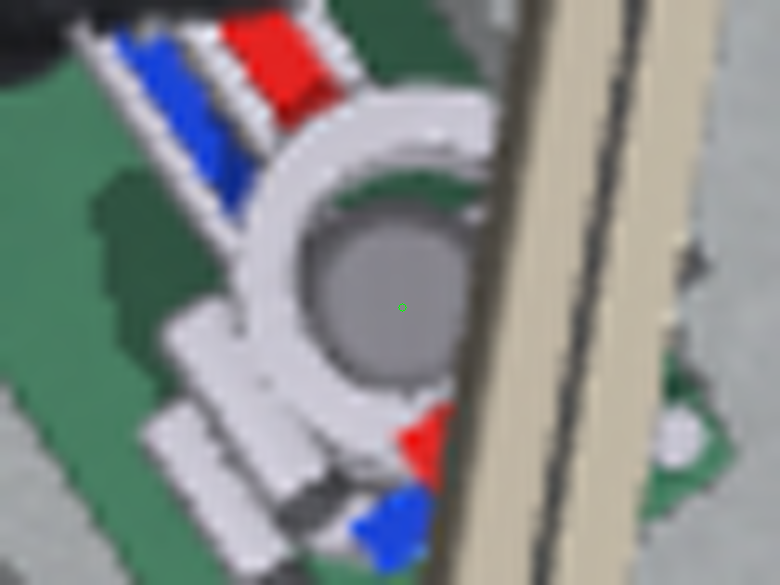

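Request:
{"fn": "move_arm", "kwargs": {"commands": [{"translation": [-0.08, 0.12, -0.2], "delta_rot": [0, 0, 0], "hand": 1.5}, {"translation": [-0.08, 0.12, -0.6], "delta_rot": [0, 0, 0], "hand": 1.5}, {"translation": [-0.08, 0.12, -1.1], "delta_rot": [0, 0, 0], "hand": 1.5}, {"translation": [-0.08, 0.12, -1.6], "delta_rot": [0, 0, 0], "hand": 1.5}, {"translation": [-0.08, 0.12, -2.1], "delta_rot": [0, 0, 0], "hand": 1.5}, {"translation": [-0.08, 0.12, -2.6], "delta_rot": [0, 0, 0], "hand": 1.5}, {"translation": [-0.08, 0.12, -2.9], "delta_rot": [0, 0, 0], "hand": 1.5}, {"translation": [-0.08, 0.12, -2.9], "delta_rot": [0, 0, 0], "hand": 1.5}]}}

```text
t: 18.22
position: [0.5042, -0.05, 0.1443]
eef_rot: [[0.534, -0.845, 0.001], [-0.845, -0.534, 0.0], [0.0, -0.001, -1.0]]
ft_force: [5.3, 1.0, -8.7]
grip_width: 0.23
```

```bash
python3 -c "
from v import *
view('20','scene',dv=(0,10));view('20','top',at=np.array([.4427,-.0889,.155]),w=60,h=45,k=13)"
```

```text
18.27 [ 0.5041 -0.05    0.1445] az -57.71 z [ 6.e-04  3.e-04 -1.e+00] 0.233 [ 4.1  2.  -8.3] [ 0.39 -1.02  0.09]
crop origin 253 194 pt [303.6 232.4]
18.32 [ 0.5041 -0.05    0.1446] az -57.71 z [ 5.e-04  3.e-04 -1.e+00] 0.235 [ 4.9  1.4 -7.6] [ 0.45 -1.1   0.1 ]
crop origin 329 249 pt [359.4 272.1]
```

View pics/c_top_20.png

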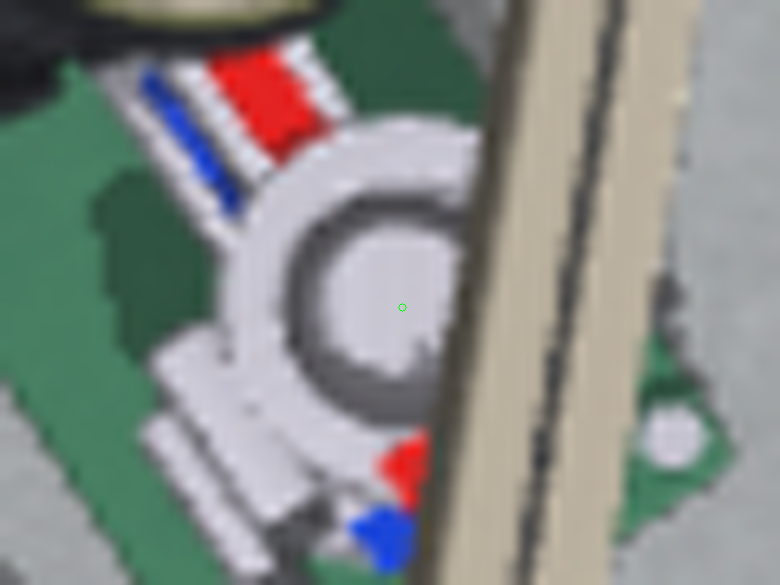

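View pics/c_scene_20.png

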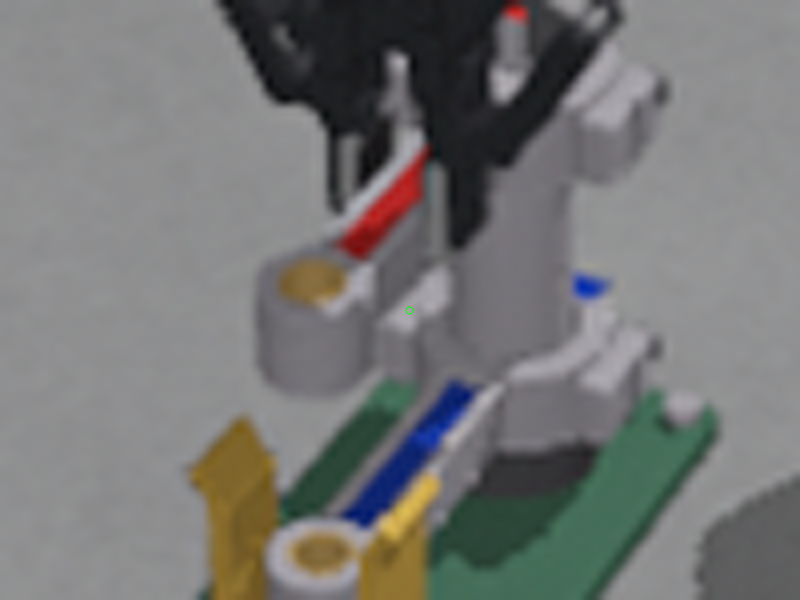

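Request:
{"fn": "move_arm", "kwargs": {"commands": [{"translation": [0.05, 0.02, 0], "delta_rot": [0, 0, 0], "hand": 1.5}, {"translation": [0.1, 0.05, 0], "delta_rot": [0, 0, 0], "hand": 1.5}, {"translation": [0.15, 0.08, 0], "delta_rot": [0, 0, 0], "hand": 1.5}, {"translation": [0.18, 0.1, 0], "delta_rot": [0, 0, 0], "hand": 1.5}, {"translation": [0.18, 0.1, 0], "delta_rot": [0, 0, 0], "hand": 1.5}, {"translation": [0.18, 0.1, 0], "delta_rot": [0, 0, 0], "hand": 1.5}, {"translation": [0.18, 0.1, 0], "delta_rot": [0, 0, 0], "hand": 1.5}, {"translation": [0.18, 0.1, 0], "delta_rot": [0, 0, 0], "hand": 1.5}]}}

```text
t: 18.98
position: [0.5056, -0.0492, 0.1448]
eef_rot: [[0.534, -0.845, -0.0], [-0.845, -0.534, -0.0], [-0.0, 0.0, -1.0]]
ft_force: [0.9, -1.0, -5.1]
grip_width: 0.232
```

```bash
python3 -c "
from v import *
view('21','scene',dv=(0,10));view('21','top',at=np.array([.4427,-.0889,.155]),w=60,h=45,k=13)"
```

```text
19.03 [ 0.5056 -0.0492  0.1448] az -57.71 z [-1.e-04  0.e+00 -1.e+00] 0.229 [-0.2 -0.  -5.2] [ 0.12 -0.14  0.03]
crop origin 253 195 pt [303.3 232.6]
19.08 [ 0.5056 -0.0492  0.1448] az -57.71 z [-0. -0. -1.] 0.231 [-0.3  0.1 -6.1] [ 0.06 -0.15 -0.01]
crop origin 329 249 pt [359.4 272.1]
```

View pics/c_top_21.png

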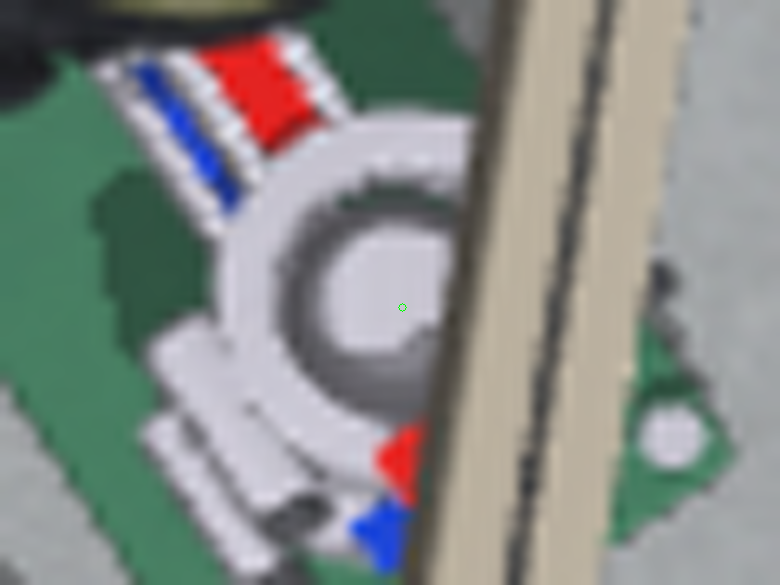

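Request:
{"fn": "move_arm", "kwargs": {"commands": [{"translation": [0, 0, -0.3], "delta_rot": [0, 0, 0], "hand": 1.5}, {"translation": [0, 0, -0.6], "delta_rot": [0, 0, 0], "hand": 1.5}, {"translation": [0, 0, -0.9], "delta_rot": [0, 0, 0], "hand": 1.5}, {"translation": [0, 0, -1.2], "delta_rot": [0, 0, 0], "hand": 1.5}, {"translation": [0, 0, -1.6], "delta_rot": [0, 0, 0], "hand": 1.5}, {"translation": [0, 0, -2], "delta_rot": [0, 0, 0], "hand": 1.5}, {"translation": [0, 0, -2.2], "delta_rot": [0, 0, 0], "hand": 1.5}, {"translation": [0, 0, -2.2], "delta_rot": [0, 0, 0], "hand": 1.5}]}}

```text
t: 19.75
position: [0.5051, -0.0491, 0.1219]
eef_rot: [[0.534, -0.845, -0.001], [-0.845, -0.534, 0.0], [-0.001, 0.001, -1.0]]
ft_force: [0.3, -0.2, -5.8]
grip_width: 0.227
```

```bash
python3 -c "
from v import *
view('22','scene',dv=(0,10));view('22','top',at=np.array([.4427,-.0889,.155]),w=60,h=45,k=13)"
```

```text
19.8 [ 0.5053 -0.0491  0.1224] az -57.71 z [-8.e-04  2.e-04 -1.e+00] 0.232 [-0.8  0.5 -5.2] [ 0.1  -0.07  0.03]
crop origin 253 202 pt [303.5 240. ]
19.85 [ 0.5055 -0.0492  0.1227] az -57.71 z [-3.e-04  0.e+00 -1.e+00] 0.231 [-0.2 -0.9 -6. ] [ 0.04 -0.13  0.  ]
crop origin 329 249 pt [359.4 272.1]
```

View pics/c_scene_22.png

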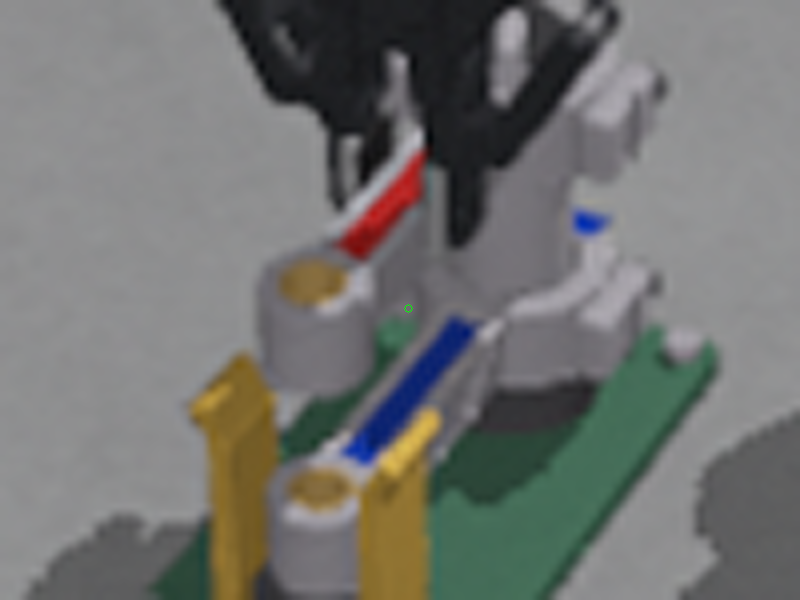

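View pics/c_top_22.png

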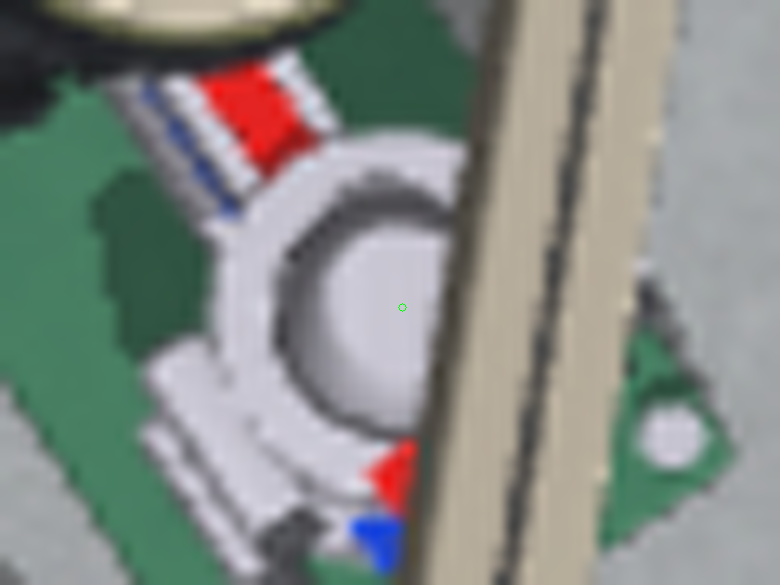

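Request:
{"fn": "move_arm", "kwargs": {"commands": [{"translation": [0, 0, -0.6], "delta_rot": [0, 0, 0], "hand": 1.5}, {"translation": [0, 0, -1.2], "delta_rot": [0, 0, 0], "hand": 1.5}, {"translation": [0, 0, -1.8], "delta_rot": [0, 0, 0], "hand": 1.5}, {"translation": [0, 0, -2.4], "delta_rot": [0, 0, 0], "hand": 1.5}, {"translation": [0, 0, -3], "delta_rot": [0, 0, 0], "hand": 1.5}, {"translation": [0, 0, -3.6], "delta_rot": [0, 0, 0], "hand": 1.5}, {"translation": [0, 0, -4.1], "delta_rot": [0, 0, 0], "hand": 1.5}, {"translation": [0, 0, -4.4], "delta_rot": [0, 0, 0], "hand": 1.5}]}}

```text
t: 20.52
position: [0.5051, -0.0491, 0.0778]
eef_rot: [[0.534, -0.845, -0.001], [-0.845, -0.534, 0.0], [-0.001, 0.001, -1.0]]
ft_force: [-0.7, 1.3, -5.1]
grip_width: 0.234
```

```bash
python3 -c "
from v import *
view('23','scene',dv=(0,10))"
```

```text
20.57 [ 0.5049 -0.0491  0.0774] az -57.71 z [-1.6e-03  3.0e-04 -1.0e+00] 0.234 [-0.5 -0.1 -6.1] [ 0.07 -0.06  0.03]
crop origin 254 216 pt [304.  254.4]
```

View pics/c_scene_23.png

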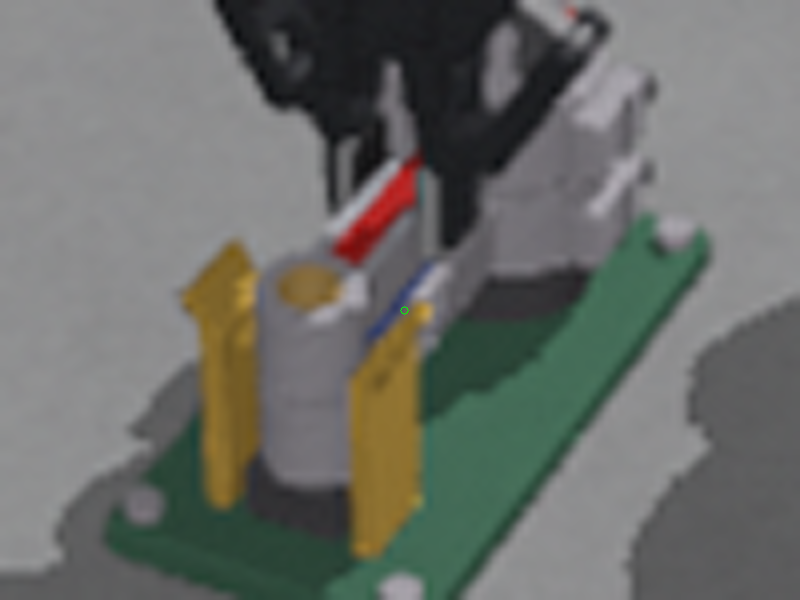

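Request:
{"fn": "move_arm", "kwargs": {"commands": [{"translation": [0, 0, -0.1], "delta_rot": [0, 0, 0], "hand": 1.5}, {"translation": [0, 0, -0.2], "delta_rot": [0, 0, 0], "hand": 1.5}, {"translation": [0, 0, -0.3], "delta_rot": [0, 0, 0], "hand": 1.5}, {"translation": [0, 0, -0.4], "delta_rot": [0, 0, 0], "hand": 1.5}, {"translation": [0, 0, -0.5], "delta_rot": [0, 0, 0], "hand": 1.5}, {"translation": [0, 0, -0.6], "delta_rot": [0, 0, 0], "hand": 1.5}, {"translation": [0, 0, -0.6], "delta_rot": [0, 0, 0], "hand": 1.5}, {"translation": [0, 0, -0.6], "delta_rot": [0, 0, 0], "hand": 1.5}]}}

```text
t: 21.23
position: [0.5056, -0.0492, 0.0728]
eef_rot: [[0.534, -0.845, -0.0], [-0.845, -0.534, 0.0], [-0.0, 0.0, -1.0]]
ft_force: [-0.1, 0.5, -4.7]
grip_width: 0.229
```

Request:
{"fn": "move_arm", "kwargs": {"commands": [{"translation": [0, 0, -0.04], "delta_rot": [0, 0, 0], "hand": 1.5}, {"translation": [0, 0, -0.08], "delta_rot": [0, 0, 0], "hand": 1.5}, {"translation": [0, 0, -0.12], "delta_rot": [0, 0, 0], "hand": 1.5}, {"translation": [0, 0, -0.15], "delta_rot": [0, 0, 0], "hand": 1.5}, {"translation": [0, 0, -0.15], "delta_rot": [0, 0, 0], "hand": 1.5}, {"translation": [0, 0, -0.15], "delta_rot": [0, 0, 0], "hand": 1.5}, {"translation": [0, 0, -0.15], "delta_rot": [0, 0, 0], "hand": 1.5}, {"translation": [0, 0, -0.15], "delta_rot": [0, 0, 0], "hand": 1.5}]}}

```text
t: 21.9
position: [0.5058, -0.0492, 0.072]
eef_rot: [[0.534, -0.845, 0.0], [-0.845, -0.534, -0.0], [0.0, -0.0, -1.0]]
ft_force: [-5.1, 0.5, 5.4]
grip_width: 0.233
```

Contact is at TCP z = 0.072, which is 30 mm above blue's seating once the different grip height is allowed for. Release now.

Request:
{"fn": "move_arm", "kwargs": {"commands": [{"translation": [0, 0, 0], "delta_rot": [0, 0, 0], "hand": 2.5}, {"translation": [0, 0, 0], "delta_rot": [0, 0, 0], "hand": 3.5}, {"translation": [0, 0, 0], "delta_rot": [0, 0, 0], "hand": 4.5}, {"translation": [0, 0, 0], "delta_rot": [0, 0, 0], "hand": 4.5}, {"translation": [0, 0, 0], "delta_rot": [0, 0, 0], "hand": 4.5}, {"translation": [0, 0, 0], "delta_rot": [0, 0, 0], "hand": 4.5}, {"translation": [0, 0, 0], "delta_rot": [0, 0, 0], "hand": 4.5}, {"translation": [0, 0, 0.2], "delta_rot": [0, 0, 0], "hand": 4.5}]}}

```text
t: 22.57
position: [0.5053, -0.0491, 0.073]
eef_rot: [[0.534, -0.845, -0.001], [-0.845, -0.534, 0.0], [-0.0, 0.001, -1.0]]
ft_force: [-0.1, -0.3, 0.3]
grip_width: 0.525
```

```bash
python3 -c "
from v import *
view('24','scene',dv=(0,10))"
```

```text
22.62 [ 0.5057 -0.0492  0.0736] az -57.71 z [ 1.e-04  0.e+00 -1.e+00] 0.524 [ 0.4 -0.3 -1.1] [ 0.03 -0.05  0.01]
crop origin 253 218 pt [303.7 255.6]
```

View pics/c_scene_24.png

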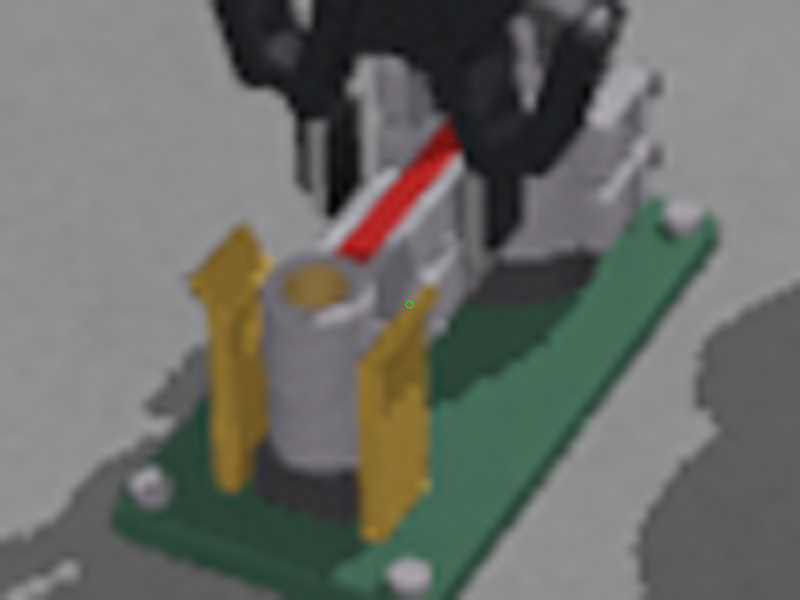

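The red rod is released and sits flush on the blue one. Retreat straight up, then to the side.

Request:
{"fn": "move_arm", "kwargs": {"commands": [{"translation": [0, 0, 1], "delta_rot": [0, 0, 0], "hand": 4.5}, {"translation": [0, 0, 3], "delta_rot": [0, 0, 0], "hand": 4.5}, {"translation": [0, 0, 6], "delta_rot": [0, 0, 0], "hand": 4.5}, {"translation": [0, 0, 9], "delta_rot": [0, 0, 0], "hand": 4.5}, {"translation": [0, 0, 12], "delta_rot": [0, 0, 0], "hand": 4.5}, {"translation": [0, 0, 14.5], "delta_rot": [0, 0, 0], "hand": 4.5}, {"translation": [0, 0, 16], "delta_rot": [0, 0, 0], "hand": 4.5}, {"translation": [0, 0, 16], "delta_rot": [0, 0, 0], "hand": 4.5}]}}

```text
t: 23.28
position: [0.5079, -0.0496, 0.2391]
eef_rot: [[0.534, -0.845, 0.008], [-0.845, -0.534, -0.002], [0.006, -0.006, -1.0]]
ft_force: [-0.4, 0.7, 0.2]
grip_width: 0.523
```

Request:
{"fn": "move_arm", "kwargs": {"commands": [{"translation": [-0.5, 2.6, 0], "delta_rot": [0, 0, 4], "hand": 4.5}, {"translation": [-1.2, 5.9, 0], "delta_rot": [0, 0, 9], "hand": 4.5}, {"translation": [-1.9, 9.2, 0], "delta_rot": [0, 0, 14], "hand": 4.5}, {"translation": [-2.6, 12.5, 0], "delta_rot": [0, 0, 19], "hand": 4.5}, {"translation": [-3.3, 15.8, 0], "delta_rot": [0, 0, 24], "hand": 4.5}, {"translation": [-4, 18, 0], "delta_rot": [0, 0, 29], "hand": 4.5}, {"translation": [-4.2, 19, 0], "delta_rot": [0, 0, 30], "hand": 4.5}, {"translation": [-4.2, 19, 0], "delta_rot": [0, 0, 30], "hand": 4.5}]}}

```text
t: 23.95
position: [0.4628, 0.1425, 0.2328]
eef_rot: [[0.886, -0.463, -0.001], [-0.463, -0.886, 0.0], [-0.001, 0.0, -1.0]]
ft_force: [0.7, -0.0, 0.3]
grip_width: 0.528
```

```bash
python3 -c "
from v import *
view('25','scene',at=np.array([.5037,-.0504,.05]));view('25','top',at=np.array([.4427,-.0889,.1]),w=100,h=75,k=8)
from ring import *
t=np.radians(32.3);u=np.array([np.cos(t),np.sin(t)])
ringfit('25',.095,np.array([.4428,-.0889]),u)
a=load('top','25');b=load('scene','25')
def big(f,bx):
    x0,y0,x1,y1=bx;m=col(f['frame'],'red');k=np.zeros_like(m);k[y0:y1,x0:x1]=1;return comps(m&k,5)
A=big(a,(295,205,395,315));B=big(b,(260,200,350,300))
print([(q[0],q[1].round(1)) for q in A],[(q[0],q[1].round(1)) for q in B])
print(onz(a,A[0][1],.0925),tri(a,A[0][1],b,B[0][1]))
# bystander drift: image difference
a0=load('top','0');
for n,(x,y) in dict(bottle=(217,182),piston=(333,167),filter=(424,178),pin=(210,316)).items():
    T=cv2.cvtColor(a0['frame'][y-20:y+20,x-20:x+20],cv2.COLOR_BGR2LAB);S=cv2.cvtColor(a['frame'][y-28:y+28,x-28:x+28],cv2.COLOR_BGR2LAB)
    r=cv2.matchTemplate(S,T,cv2.TM_CCOEFF_NORMED);print(n,cv2.minMaxLoc(r)[1].__round__(2),np.array(cv2.minMaxLoc(r)[3])-8)"
```

```text
24.0 [0.4632 0.1412 0.2329] az -27.7 z [-6.e-04 -5.e-04 -1.e+00] 0.529 [-0.  -0.8 -0.3] [ 0.01 -0.01  0.03]
crop origin 254 214 pt [304.3 252.4]
24.05 [0.4636 0.1404 0.233 ] az -27.79 z [-4.e-04 -7.e-04 -1.e+00] 0.525 [ 0.8 -0.5 -0.1] [ 0.02  0.06 -0.04]
crop origin 308 237 pt [358.2 275.4]
in 32 [ 0.4448 -0.0896  0.0236] rms 0.0009 vs c0 along/perp mm 1.3 -1.7
out 21 [ 0.4439 -0.0895  0.0321] rms 0.00063 vs c0 along/perp mm 0.7 -1.1
[(np.int32(137), array([340.8, 250.2])), (np.int32(72), array([364. , 284.4]))] [(np.int32(44), array([301.6, 243.3])), (np.int32(5), array([325.8, 220.6]))]
[ 0.50423767 -0.049698    0.0925    ] (array([ 0.50812063, -0.05112901,  0.08035663]), np.float64(0.004062089418651867))
bottle 0.7 [-1 -1]
piston 0.89 [0 0]
filter 0.8 [0 0]
pin 0.2 [0 0]
```

View pics/scene_25.png

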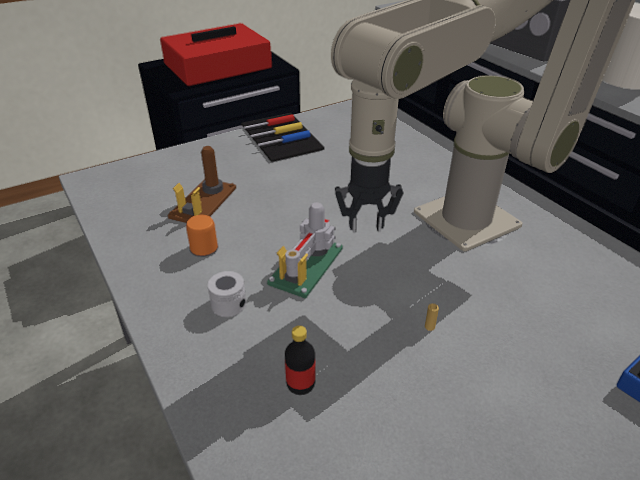

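View pics/c_scene_25.png

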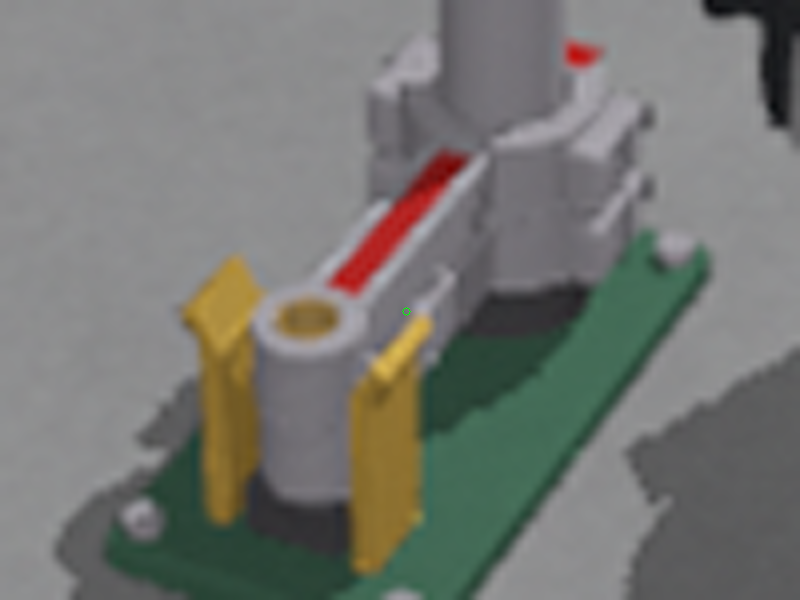

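View pics/c_top_25.png

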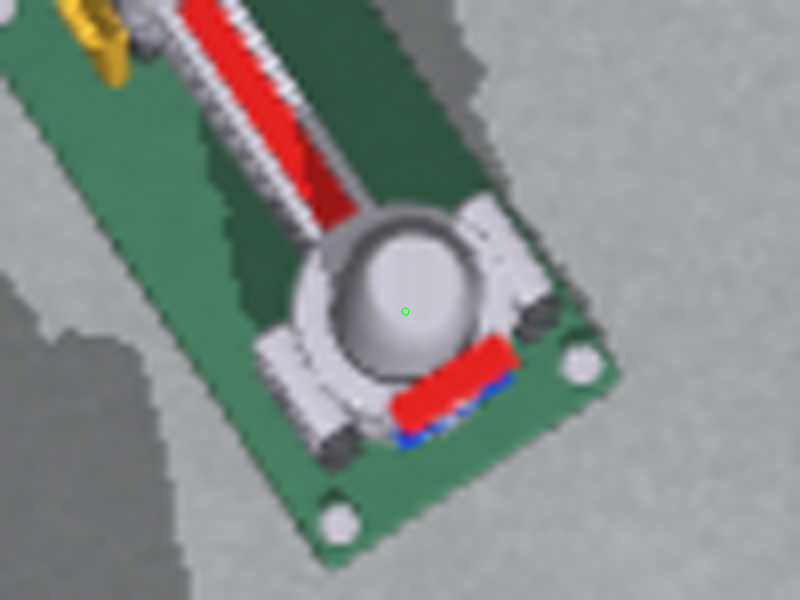

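The rods are stacked flush on the green fixture and the arm is clear. The piston pin stands at scene (432,318), against (432,317) before. Handing in.

```bash
python3 -c "
from bench import arm
print(arm.sign_off(), arm.observe()['t'])"
```

```text
the job is handed in; nothing more can be done
the job is handed in; nothing more can be done
```

Both rods are loaded in the green fixture, the blue one below and the red one directly on it, and I handed the job in at about 24 s of the 72 s. `sign_off` gave no verdict.

**How it went**
- **Blue rod:** I lowered it level and felt it seat at a tool height of 40 mm. I released it and retreated before fetching red.
- **Red rod:** Partway down it rubbed the post with about 5 N sideways. I shifted it 2 mm along the rod, which cleared the contact. It then seated at a tool height of 72 mm, which is 30 mm above blue once the different grip height is allowed for.

**Last checks**
- The last pictures show the rods flush, with the small ends between the yellow cheeks and the gripper well clear.
- The visible arcs of red's big-end ring put its bore about 1 to 2 mm from the post axis, inside the 2 mm clearance and the 5 mm limit.
- The piston, filter, bottle and piston pin all stand where they were, within about one pixel. The automatic image match for the pin failed (score 0.2), so I checked it by eye in the scene view instead.

**Disagreements**
- The scene camera read about 1 to 3 pixels low against the arm and the top camera, so I based positions mainly on the top view.
- Heights found from both cameras came out 2 mm low on the post top and 5 to 7 mm low on the rods. The final cross-check on the red strip was off by more, 80 mm against an expected 92 mm, because the post and cheek hid part of it. I relied on the contact heights instead.

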